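# Restack the fitting bins

## Robot

A 6-joint arm with a two-finger parallel gripper is mounted at the origin on the work surface. World frame = base frame: x ahead of the robot, y to its left, z up, the work surface at z = 0. Lengths are in m, angles in degrees, forces in N, time in s.
With the tool pointing down it reaches from about 0.4 to 0.825 m from the base axis. Payload 7 kg.
Tool frame: the origin (TCP) lies at the very end of the fingers, on their centre line; the grasp point (between the pads) lies 19 mm behind it; x points along the fingers, z is the direction in which the jaws open and shut, and the axes are right-handed (so a half turn about x gives the same grasp; the last joint's range is limited). The gripper opens to 88 mm and grips with 3 to 60 N. Pads are 19 mm wide; open, the fingers measure 130 mm over their backs; the gripper's body (78 mm by 193 mm) begins 47 mm behind the grasp point.
Start: joints at [-47.206, 20.546, 0.682, 0, -70.136, -16.507], TCP at [0.299, -0.605, 0.227] pointing down, gripper open.
Joint ranges: [-176.03, 176.03], [-82.01, 121.73], [-58.28, 71.71], [-173.87, 95.51], [-174.79, -0.11], [-173.66, 173.66]. Speed limits (degrees/s): [136.94, 136.94, 172.46, 180, 180, 180].

## Interface

Orientations are given as [roll, pitch, yaw] about the fixed x, y, z axes, in that order (R = Rz(yaw) Ry(pitch) Rx(roll)).
In Python, from plant import * gives the robot as it stands.
- The arm moves only by the tool arm_command, never from a script. Its argument "commands" is one flat list of numbers, 5 for each row, row after row: the shift along the tool's x, y, z in mm, then the turn about the tool's x in degrees, then the opening in per cent of the stroke, from 0 (shut) to 100 (fully open). A call has 1 to 5 rows; each row shifts and turns the pose as measured when the row begins, along the tool's axes as they then stand; what a row does not reach is not made up. A row lasts 1/8 s, in which the tool goes at most 62.5 mm and 10.7 degrees, less where a joint would pass 70% of its speed; a pose out of reach is approached as far as the arm can. A call is refused whole if a number of a shift passes 62.5 or a number of a turn 10.7, either way. A call with a gripper value outside its range is refused whole. The fingers move at their own pace and stop on an object; the grip force is fixed at half the most. Time passes only in rows, so rows that do not move let the fingers close. It gives the time, the measured TCP pose, the force and the opening at its end, in the units of the state.
- get_obs(): the state, without advancing time (a new reading comes with each control period).
- snapshot(name): name is "side" or "top" or "wrist"; returns a dict with "frame" (400x640x3 uint8, blue, green, red), "fov_y" (degrees; the focal length in pixels is half the picture's height over the tangent of half this angle, whatever the lens; pixels are square), "cx", "cy" (the principal point, pixels), "world_to_cam" (4x4, takes a point from world to camera coordinates). Camera axes: x right, y up, looking along -z (the intrinsics and any distortion apply to the point x, -y, -z); pixel columns grow to the right and rows downward; lengths in m; the calibration is good to about 2 mm. A picture is of the moment at which its call begins. There is no depth.
- close_job(): hands the job in, once; it reports no verdict.
The state is a dict: "clock": time; "joint_pos": joint angles; "qvel": joint speeds; "tau": joint torques, N m; "tool_pos": TCP position; "orientation": TCP orientation; "force": force on the tool from outside, world axes, zero at the start; "moment": the same for the moment, N m; "opening": finger opening in m.
Only numpy, scipy, OpenCV 4.12 (cv2) and the standard library are available. Lean on these libraries where they do the work, as an engineer would, in place of code of your own. Each camera call takes 0.05 s, during which the arm holds its last target. There are 200 camera calls.

## Task

Two thin blue stack-nest bins stand nested one in the other: lift the upper bin out and stand it on the middle of the rubber mat, put every brass ball valve lying on the bench into the lower bin, then set the upper bin back on it turned half a turn, end for end, so that it rests squarely on the ledges instead of nesting, and have every white pipe socket in that upper bin at the end, with both bins level. Treat the bins gently: squeeze or push them with no more than 70 N and set one on the other with less than 40 N, and never tip one over. Leave the tape measure, wrench and pipe cutter where they are.

Things in the scene. Friction and masses are not known exactly. Their poses are not given: they have to be found in the camera images.
- lower_mid (a point): Centre (36 mm above its underside) of the lower of two identical thin blue plastic parts bins, 226 mm long (x) x 68 wide (y) x 72 high over the rim, open on top, walls 2.5 mm leaning outwards: underside 200 x 42, inside about 160 x 38 mm at the floor (3 mm). At the start on the bench left of the mat. The rim has an upright band 14 mm high, gripped across the width at mid-length.
- lower_end (a point): Top of the rim, mid-width, at the +x end of the lower bin: 111 mm along x, 36 mm up from its centre. This end wall has one foot in the middle; its corners are stepped in 17 mm and form two ledges 62 mm above the underside. The -x end is the reverse: two corner feet, one central ledge 62 mm up.
- upper_mid (a point): Centre (36 mm above its underside) of the upper bin, alike in shape and axes. At the start it is nested in the lower bin the same way round, its underside 38 mm above the lower's, so its top 38 mm stand out. Turned half a turn about the vertical, its feet land on the ledges: underside 62 mm above the lower's, about 7 mm of play each way.
- upper_end (a point): Top of the rim, mid-width, at the +x (one-foot) end of the upper bin: 111 mm along x and 36 mm up from its centre.
- upper_bin: The upper bin, origin at the centre of its underside, 0.19 to 0.33 kg. Thin plastic: it cracks if the fingers press it with more than 70 N, or if the bins are pressed together with more than 40 N. Small ribs stand under the band 60 mm either side of mid-length, outside.
- lower_bin: The lower bin, origin at the centre of its underside, 0.25 kg, as fragile as the upper one.
- mat_top (a point): Centre of the top face of a black rubber mat, 260 (x) x 130 (y) x 3 mm, fixed on the bench in front of the robot and empty at the start; its position and yaw vary.
- tape: Bystander: tape measure, black case 62 x 40 x 34 mm standing among the fittings; origin under its centre.
- wrench: Bystander: steel wrench 220 mm long lying on the far part of the bench; origin under its middle.
- cutter: Bystander: orange pipe cutter about 180 mm long lying on the far part of the bench.
- valve0_mid (a point): Centre (11 mm up) of a small brass ball valve without lever: block 38 mm long (x, flat ends with dark bores) x 22 x 22 mm, with a steel stem 10 mm across standing 6 mm out of its top; 0.08 to 0.15 kg. Lies or stands singly on the bench to the right at the start, in any yaw. May be absent (None).
- valve1_mid (a point): Centre (11 mm up) of a small brass ball valve without lever: block 38 mm long (x, flat ends with dark bores) x 22 x 22 mm, with a steel stem 10 mm across standing 6 mm out of its top; 0.08 to 0.15 kg. Lies or stands singly on the bench to the right at the start, in any yaw. May be absent (None).
- valve2_mid (a point): Centre (11 mm up) of a small brass ball valve without lever: block 38 mm long (x, flat ends with dark bores) x 22 x 22 mm, with a steel stem 10 mm across standing 6 mm out of its top; 0.08 to 0.15 kg. Lies or stands singly on the bench to the right at the start, in any yaw. May be absent (None).
- socket0_mid (a point): Centre (half-way up) of a straight white plastic pipe socket: round, 34 mm across, 30 mm high (z axis along its bore), standing on end; about 0.04 kg. Lies or stands singly on the bench to the right at the start, in any yaw. May be absent (None).
- socket1_mid (a point): Centre (half-way up) of a straight white plastic pipe socket: round, 34 mm across, 30 mm high (z axis along its bore), standing on end; about 0.04 kg. Lies or stands singly on the bench to the right at the start, in any yaw. May be absent (None).
Mind the look-alikes: they are no part of the job. What is shaped like the part that bears socket0_mid but pink is not meant.

How it is judged (in metres and radians):
On the way, in this order (a step that is already met when the one before it is completed fails the run):
1. the upper bin stands upright on the mat, let go, its middle over the mat's middle (within 5 cm) (horizontal distance between upper_mid and mat_top below 0.05 m and z of upper_mid in the frame of mat_top below 0.042 m and angle between upper_mid's own z axis and vertical below 0.06 rad and contact force between the fingers and upper_bin below 0.2 N), for 0.2 s.
2. every valve is in the lower bin (x of valve0_mid in the frame of lower_mid between -0.1 and 0.1 m and y of valve0_mid in the frame of lower_mid between -0.032 and 0.032 m and z of valve0_mid in the frame of lower_mid between -0.034 and 0.03 m and x of valve1_mid in the frame of lower_mid between -0.1 and 0.1 m and y of valve1_mid in the frame of lower_mid between -0.032 and 0.032 m and z of valve1_mid in the frame of lower_mid between -0.034 and 0.03 m and x of valve2_mid in the frame of lower_mid between -0.1 and 0.1 m and y of valve2_mid in the frame of lower_mid between -0.032 and 0.032 m and z of valve2_mid in the frame of lower_mid between -0.034 and 0.03 m), for 0.2 s.
3. the upper bin, turned half a turn, rests on the lower bin's ledges, let go (x of upper_mid in the frame of lower_mid between -0.008 and 0.008 m and y of upper_mid in the frame of lower_mid between -0.008 and 0.008 m and z of upper_mid in the frame of lower_mid between 0.057 and 0.067 m and x of upper_end in the frame of lower_mid below -0.09 m and angle between each of upper_mid, lower_mid's own z axis and vertical below 0.06 rad and contact force between the fingers and upper_bin below 0.2 N), for 0.3 s.
At the end, for the whole second after the job is handed in: Upper bin on the lower one's ledges, turned half a turn: 62 mm (+-5) above it, within 8 mm of centred, both level within 0.06 rad, at rest, lower bin on the bench; all valves present inside the lower bin, all sockets present inside the upper bin (all of step 2 and all of step 3 and x of socket0_mid in the frame of upper_mid between -0.1 and 0.1 m and y of socket0_mid in the frame of upper_mid between -0.032 and 0.032 m and z of socket0_mid in the frame of upper_mid between -0.034 and 0.03 m and x of socket1_mid in the frame of upper_mid between -0.1 and 0.1 m and y of socket1_mid in the frame of upper_mid between -0.032 and 0.032 m and z of socket1_mid in the frame of upper_mid between -0.034 and 0.03 m and linear speed of upper_bin below 0.02 m/s and height (world z) of lower_bin below 0.006 m); the robot touches nothing.
It fails at once if a finger presses on a bin with more than 70 N (contact force between the fingers and upper_bin above 70 N or contact force between the fingers and lower_bin above 70 N).
It fails at once if the bins are pressed together with more than 40 N (contact force between upper_bin and lower_bin above 40 N).
It fails at once if a bin is tipped by more than 0.6 rad (angle between any of upper_mid, lower_mid's own z axis and vertical above 0.6 rad).
It fails at once if the tape measure, wrench or cutter is moved more than 5 cm (distance of any of tape, wrench, cutter from where it was at the start of the episode above 0.05 m).
Of valve0, valve1, valve2 only 2 to 3 are there at a start; the rules pass over those that are not, and their reading is None.
Of socket0, socket1 only 1 to 2 are there at a start; the rules pass over those that are not, and their reading is None.
At some moment in a run one of valve0, valve1, valve2, socket0, socket1 may be knocked a few centimetres aside while the robot is not near it.
It also fails if it takes over 210 s, if anything falls off the work surface, if the arm or the gripper's body presses on something with over 40 N, if the wrist force passes 120 N, or if a joint passes its speed limit or range.

## Working session

There is one attempt and no reset: what is moved stays moved. The work goes in short steps, Python scripts to look and compute and a tool call to move; the robot and the scene stay as the last step left them, time stands still between calls to the robot, and variables do not carry over. Pictures are saved under pics/ and viewed, about 12 in all and at most 16, crops included, and the job is handed in when it is done.

Besides the shell and the picture viewer there is one more tool, called after "Emit:" by a JSON object that holds its "op" and its "data", one argument or row to a line. arm_command: Moves the arm, as the interface text tells. Its arguments: {"type":"object","properties":{"commands":{"type":"array"}},"required":["commands"]}

```bash
ls; mkdir -p pics
cat > h.py <<'E'
from plant import *
import numpy as np, cv2
from scipy.spatial.transform import Rotation as Ro
def ray(s,u,v):
    f=200/np.tan(np.radians(s['fov_y']/2)); M=np.array(s['world_to_cam'])
    d=M[:3,:3].T@np.array([(u-s['cx'])/f,-(v-s['cy'])/f,-1]); c=-M[:3,:3].T@M[:3,3]
    return c,d
def onz(s,u,v,z):
    c,d=ray(s,u,v); return c+d*(z-c[2])/d[2]
def proj(s,p):
    f=200/np.tan(np.radians(s['fov_y']/2)); M=np.array(s['world_to_cam'])
    q=M[:3,:3]@np.array(p)+M[:3,3]; return s['cx']-f*q[0]/q[2], s['cy']+f*q[1]/q[2]
def R(): return Ro.from_euler('xyz',get_obs()['orientation'],degrees=True).as_matrix()
def to(p):
    "mm shift in tool axes to reach world p"
    return np.round(R().T@(np.array(p)-get_obs()['tool_pos'])*1000,1)
E
python3 - <<'E'
from h import *
o=get_obs(); print(o); print(R().round(3))
for n in('side','top','wrist'):
    s=snapshot(n); cv2.imwrite(f'pics/{n}0.png',s['frame']); print(n,s['fov_y'],s['cx'],s['cy'],np.round(ray(s,320,200),3), [k for k in s])
E
```

```text
pics
{'clock': 0.0, 'joint_pos': array([-4.72057963e+01,  2.05918684e+01,  6.34114518e-01, -2.14573457e-02,
       -7.01373516e+01, -1.65084366e+01]), 'qvel': array([ 0.0407329 ,  0.06433289, -0.11829539, -0.00334894,  0.01052953,
        0.03411337]), 'tau': array([-1.61707278e-03, -5.82711732e+01,  2.93049073e+01,  6.99695528e+00,
        6.77060147e-03, -2.00475574e-04]), 'tool_pos': array([ 0.29869795, -0.60475549,  0.2256162 ]), 'orientation': array([  4.53543339,  89.90277827, 120.81389324]), 'force': array([-0.26621105,  0.00887079, -0.0072695 ]), 'moment': array([ 0.0235926,  0.0302639, -0.0393944]), 'opening': 0.08754382636598715}
[[-0.001 -0.897 -0.443]
 [ 0.001 -0.443  0.897]
 [-1.     0.     0.002]]
side 54.65102935665864 321.70489200296004 193.73387113267003 [[ 0.119 -0.54   0.632]
 [ 0.503  0.598 -0.624]] ['frame', 'fov_y', 'cx', 'cy', 'world_to_cam']
top 49.11553548996895 317.0944679747054 198.89010768663707 [[ 0.481 -0.03   1.345]
 [ 0.075 -0.003 -0.997]] ['frame', 'fov_y', 'cx', 'cy', 'world_to_cam']
wrist 63.65741619786907 313.84230754292406 196.6395577670043 [[ 0.229 -0.64   0.384]
 [ 0.254  0.148 -0.956]] ['frame', 'fov_y', 'cx', 'cy', 'world_to_cam']
```

View pics/top0.png

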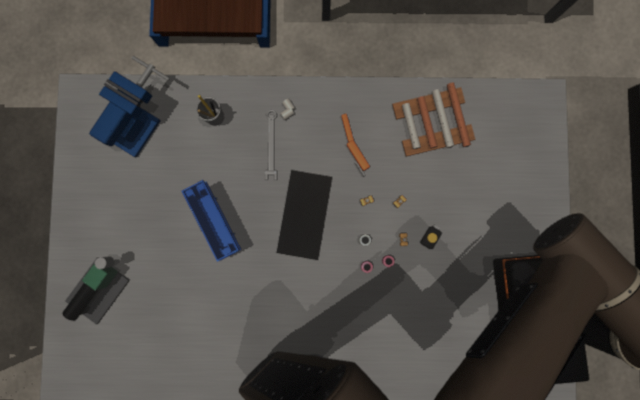

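View pics/side0.png

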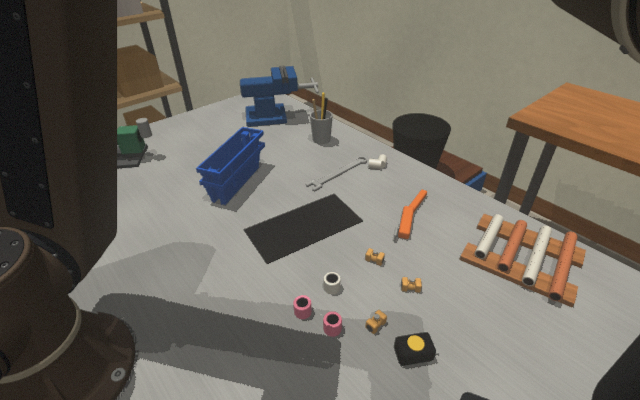

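Top view: the nested blue bins are at (211,220) and the mat at (304,215). The brass valves are at (367,201), (399,202) and (404,239), and the tape at (431,238).

Candidates for the white socket:
- (365,240): round and white, matches the description, chosen.
- (367,267) and (389,261): pink rings, decoys.
- (288,108): white tee by the wrench, not a socket.
- White pipes on the rack, not sockets.

Candidates for the bin: the blue vice at (125,110) is not one.

Run:
```python
from h import *
s=snapshot('top'); im=s['frame']; hsv=cv2.cvtColor(im,cv2.COLOR_BGR2HSV)
def comps(m,z,box,amin=15):
    mm=np.zeros_like(m); x0,y0,x1,y1=box; mm[y0:y1,x0:x1]=m[y0:y1,x0:x1]
    for c in cv2.findContours(mm,cv2.RETR_EXTERNAL,cv2.CHAIN_APPROX_NONE)[0]:
        if cv2.contourArea(c)<amin: continue
        r=cv2.minAreaRect(c); b=np.array([onz(s,*p,z)[:2] for p in cv2.boxPoints(r)])
        l1,l2=b[1]-b[0],b[2]-b[1]; l=max(l1,l2,key=np.linalg.norm)
        print(np.round(r[0]),'centre',b.mean(0).round(4),'size',np.round([np.linalg.norm(l1),np.linalg.norm(l2)],3),'yaw',round(np.degrees(np.arctan2(l[1],l[0]))%180,1))
print('bin');comps(cv2.inRange(hsv,(100,120,50),(130,255,255)),.11,(165,165,260,280),200)
print('mat');comps(cv2.inRange(im,(0,0,0),(45,45,45)),.003,(265,160,340,270),500)
print('brass');comps(cv2.inRange(hsv,(10,90,60),(28,255,255)),.011,(340,180,420,290))
print('tape');comps(cv2.inRange(im,(0,0,0),(45,45,45)),.034,(415,220,450,255))
print('socket');comps(cv2.inRange(hsv,(0,0,150),(180,60,255)),.03,(345,220,420,260),5)
a=cv2.resize(im[180:280,170:260],None,fx=5.5,fy=5.5,interpolation=3); b=cv2.resize(im[180:280,340:445],None,fx=5.5,fy=5.5,interpolation=3)
ab=np.hstack([a[:,:300*1],b])if 0 else np.hstack([a,b]); ab=cv2.resize(ab,None,fx=.74,fy=.74)
cv2.imwrite('pics/crop1.png',np.clip(ab*1.5,0,255).astype('uint8')); print(ab.shape)
```

```text
bin
[211. 220.] centre [0.5156 0.2739] size [0.074 0.225] yaw 28.7
mat
[304. 215.] centre [0.5381 0.014 ] size [0.257 0.128] yaw 170.8
brass
[404. 239.] centre [ 0.4662 -0.2882] size [0.021 0.036] yaw 179.7
[367. 200.] centre [ 0.5829 -0.1763] size [0.039 0.019] yaw 111.2
[400. 201.] centre [ 0.5817 -0.2765] size [0.037 0.019] yaw 135.3
tape
[430. 237.] centre [ 0.4726 -0.3641] size [0.061 0.041] yaw 148.8
socket
(407, 794, 3)
```

View pics/crop1.png

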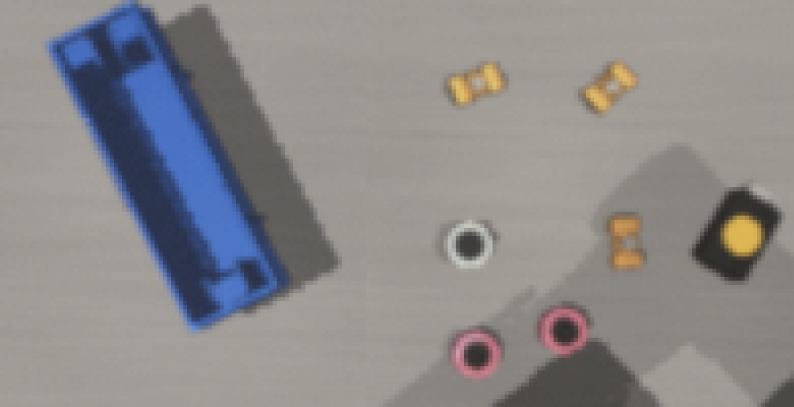

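The wide view gives the bin rim centre at about (0.515, 0.275), yaw 29°; the mat at (0.538, 0.014), yaw −9°; three valves and one white socket. Next I fly over the bin and look from close by.

Emit:
{"op": "arm_command", "data": {
  "commands": [-6,-38,46,0,100,-6,-38,46,0,100,-6,-38,46,0,100,-6,-38,46,0,100,-6,-38,46,0,100]
}}

```text
clock: 0.82
tool_pos: [0.3677, -0.3097, 0.2534]
orientation: [21.2, 89.7, 137.1]
force: [2.4, 0.3, 0.8]
opening: 0.0876
```

Emit:
{"op": "arm_command", "data": {
  "commands": [-4,-38,46,0,100,-4,-38,46,0,100,-4,-38,46,0,100,-4,-38,46,0,100,-4,-38,46,0,100]
}}

```text
clock: 1.45
tool_pos: [0.4383, -0.0105, 0.2767]
orientation: [-32.8, 89.7, 83.1]
force: [1.6, 0.5, 0.2]
opening: 0.0874
```

Emit:
{"op": "arm_command", "data": {
  "commands": [0,-38,46,0,100,0,-38,46,0,100,0,-38,46,0,100,0,-38,46,0,100,0,0,0,-2.4,100]
}}

```text
clock: 2.08
tool_pos: [0.4947, 0.2336, 0.2787]
orientation: [-53.9, 89.6, 64.8]
force: [-0.4, -0.8, 0.6]
opening: 0.0876
```

Run:
```python
from h import *
o=get_obs(); print(o['tool_pos'],o['orientation'],o['joint_pos'].round(1),o['clock']); print(R().round(3),to([.515,.276,.25]))
s=snapshot('wrist');im=s['frame'];cv2.imwrite('pics/w1.png',im)
m=cv2.inRange(cv2.cvtColor(im,cv2.COLOR_BGR2HSV),(100,120,50),(130,255,255))
print(ray(s,320,200))
c=max(cv2.findContours(m,cv2.RETR_EXTERNAL,cv2.CHAIN_APPROX_NONE)[0],key=cv2.contourArea); print(cv2.boundingRect(c))
```

```text
[0.49470153 0.23363684 0.27868903] [-53.8853424   89.61666531  64.76798303] [ 4.57e+01  6.50e+00 -1.10e+01 -1.00e-01 -7.21e+01 -1.07e+02] 2.075
[[ 0.003 -0.878 -0.48 ]
 [ 0.006 -0.479  0.878]
 [-1.    -0.005  0.004]] [ 29.  -38.   27.3]
(array([0.42586225, 0.19471379, 0.43689713]), array([ 0.25090327,  0.16292067, -0.95445189]))
(312, 103, 69, 169)
```

View pics/w1.png

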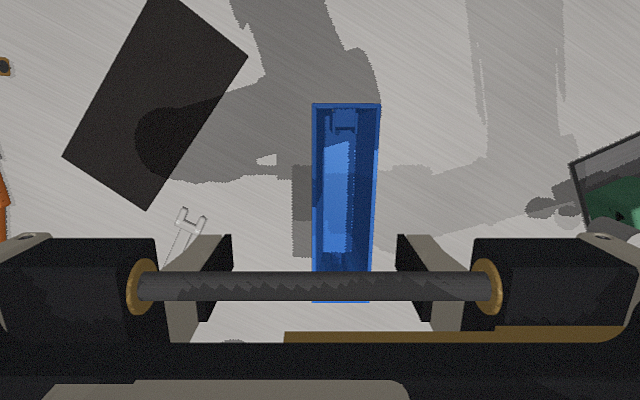

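The wrist picture shows the bin with rim corners at about (312,103), (381,103), (369,302) and (312,302), running upright between the open jaws. The mat is at the upper left and the wrench tip is at (185,215).

```bash
cat >> h.py <<'E'
def rim(s,z,lo=(100,120,50)):
    "rim rows fitted in the wrist view: centre line and ends on plane z"
    im=s['frame']; m=cv2.inRange(cv2.cvtColor(im,cv2.COLOR_BGR2HSV),lo,(130,255,255))
    n,l,st,_=cv2.connectedComponentsWithStats(cv2.morphologyEx(m,cv2.MORPH_CLOSE,np.ones((45,3),np.uint8)))
    k=1+np.argmax(st[1:,4]); c=cv2.findContours((l==k).astype('uint8'),cv2.RETR_EXTERNAL,cv2.CHAIN_APPROX_NONE)[0][0][:,0]
    w=np.array([onz(s,*p,z)[:2] for p in c]).astype(np.float32)
    r=cv2.minAreaRect(w); b=cv2.boxPoints(r); l1,l2=b[1]-b[0],b[2]-b[1]; L=max(l1,l2,key=np.linalg.norm)
    return np.array(r[0]),r[1],np.degrees(np.arctan2(L[1],L[0]))%180
E
python3 - <<'E'
from h import *
s=snapshot('wrist'); print(rim(s,.11))
for p in [(312,103),(381,103),(369,302),(312,302)]: print(p,onz(s,*p,.11).round(4))
m=cv2.inRange(cv2.cvtColor(s['frame'],cv2.COLOR_BGR2HSV),(100,120,50),(130,255,255))
for r in (110,150,190,230,260,301):
    x=np.where(m[r])[0]
    if len(x): a,b=onz(s,x[0],r,.11),onz(s,x[-1]+1,r,.11); print(r,x[0],x[-1],a[:2].round(4),b[:2].round(4),np.linalg.norm(a-b).round(4))
E
```

```text
(array([0.51158416, 0.27901793]), (0.22529324889183044, 0.06703218072652817), np.float32(28.721924))
(312, 103) [0.4286 0.1942 0.11  ]
(381, 103) [0.3962 0.2532 0.11  ]
(369, 302) [0.5936 0.3609 0.11  ]
(312, 302) [0.6257 0.302  0.11  ]
110 313 381 [0.4339 0.1982] [0.4013 0.2576] 0.0677
150 313 378 [0.4683 0.2171] [0.4361 0.2759] 0.0671
190 313 376 [0.5053 0.2374] [0.4729 0.2966] 0.0675
230 313 373 [0.5452 0.2592] [0.5131 0.3178] 0.0668
260 313 371 [0.5771 0.2767] [0.5452 0.3351] 0.0665
301 313 369 [0.624  0.3024] [0.5919 0.3612] 0.067
```

The rim measures 225 × 67 mm, as it should. Centre is (0.5116, 0.2790), yaw 28.7°, and the jaws are already across it. I centre and descend to just above the rim.

Emit:
{"op": "arm_command", "data": {
  "commands": [0,-36,30.5,0,100,50,0,0,0,100,50,0,0,0,100,30,0,0,0,100,15,0,0,0,100]
}}

```text
clock: 2.8
tool_pos: [0.5136, 0.2749, 0.1341]
orientation: [-65.3, 89.2, 52.8]
force: [-0.1, -1.0, 0.5]
opening: 0.0878
```

Run:
```python
from h import *
print(get_obs()['tool_pos'],get_obs()['force'],R().round(3)); print(to([.5116,.2790,.084]))
```

```text
[0.51363598 0.27490183 0.13411824] [-0.07269177 -1.00000534  0.45533001] [[ 0.008 -0.882 -0.47 ]
 [ 0.011 -0.47   0.882]
 [-1.    -0.012  0.006]]
[50.1  0.5  4.3]
```

Emit:
{"op": "arm_command", "data": {
  "commands": [8,0,4.3,-0.7,100,22,0,0,0,100,14,0,0,0,100,6,0,0,0,100,0,0,0,0,100]
}}

```text
clock: 3.42
tool_pos: [0.514, 0.2804, 0.0861]
orientation: [-70.7, 88.9, 48.1]
force: [0.4, -0.5, 0.5]
opening: 0.0878
```

Run:
```python
from h import *
print(get_obs()['tool_pos'],get_obs()['force']); print(to([.5116,.2790,.084]),R().round(3))
```

```text
[0.51399492 0.2803614  0.08606967] [ 0.42942089 -0.54113258  0.4604281 ]
[ 2.   2.8 -0.1] [[ 0.013 -0.876 -0.481]
 [ 0.014 -0.481  0.876]
 [-1.    -0.018  0.006]]
```

Emit:
{"op": "arm_command", "data": {
  "commands": [2,2.8,0,0,100,0,0,0,0,82,0,0,0,0,76,0,0,0,0,60,0,0,0,0,60]
}}

```text
clock: 4.05
tool_pos: [0.5121, 0.2797, 0.0857]
orientation: [-71.3, 88.8, 47.5]
force: [-0.3, 0.0, -0.1]
opening: 0.0678
```

Emit:
{"op": "arm_command", "data": {
  "commands": [0,0,0,0,60,-5,0,0,0,60,-12,0,0,0,60,-20,0,0,0,60,-30,0,0,0,60]
}}

```text
clock: 4.68
tool_pos: [0.5095, 0.2771, 0.1531]
orientation: [-68.8, 89.1, 49.9]
force: [-0.1, 0.1, -1.4]
opening: 0.0679
```

Run:
```python
from h import *
print(get_obs()['tool_pos'],get_obs()['force']); print(to([.5381,.014,.15]),R().round(3))
s=snapshot('side');cv2.imwrite('pics/s1.png',s['frame'][90:290,100:420])
```

```text
[0.50949956 0.27714738 0.15308668] [-0.09634501  0.09657278 -1.44191188]
[   0.3  101.5 -244.5] [[ 0.01  -0.877 -0.481]
 [ 0.012 -0.481  0.877]
 [-1.    -0.014  0.006]]
```

View pics/s1.png

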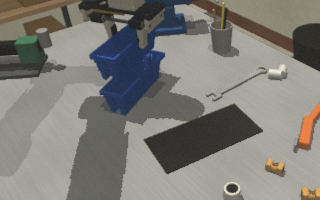

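The side crop shows the upper bin hanging level in the jaws at (125,55), clear of the lower bin at (130,85), which has stayed put. I carry it over the mat and do the big turn now, while it is empty.

Emit:
{"op": "arm_command", "data": {
  "commands": [-15,5,-12,0,60,-15,12,-29,0,60,-10,12,-29,0,60,-5,12,-29,0,60,0,12,-29,0,60]
}}

```text
clock: 5.35
tool_pos: [0.5263, 0.1357, 0.2078]
orientation: [-75.8, 88.5, 43.2]
force: [0.6, -0.4, -2.6]
opening: 0.0678
```

Emit:
{"op": "arm_command", "data": {
  "commands": [0,12,-29,0,60,0,12,-29,0,60,0,12,-29,0,60,0,6,-14,0,60,0,0,0,0,60]
}}

```text
clock: 5.98
tool_pos: [0.5372, 0.0188, 0.2099]
orientation: [-77.2, 88.4, 41.6]
force: [-0.4, 0.3, -1.8]
opening: 0.0676
```

Emit:
{"op": "arm_command", "data": {
  "commands": [0,0,0,-5,60,0,0,0,-10,60,0,0,0,-10,60,0,0,0,-10,60,0,0,0,-10,60]
}}

```text
clock: 6.6
tool_pos: [0.5366, 0.0215, 0.2111]
orientation: [-122.7, 88.4, 42.6]
force: [0.0, -0.0, -2.5]
opening: 0.0679
```

Emit:
{"op": "arm_command", "data": {
  "commands": [0,0,0,-10,60,0,0,0,-10,60,0,0,0,-10,60,0,0,0,-10,60,0,0,0,-10,60]
}}

```text
clock: 7.22
tool_pos: [0.536, 0.0254, 0.2121]
orientation: [-173.2, 88.3, 44.0]
force: [1.2, -0.4, -2.2]
opening: 0.0676
```

Emit:
{"op": "arm_command", "data": {
  "commands": [0,0,0,-10,60,0,0,0,-10,60,0,0,0,-10,60,0,0,0,-5,60,0,0,0,0,60]
}}

```text
clock: 7.85
tool_pos: [0.5354, 0.0292, 0.2132]
orientation: [151.5, 88.3, 45.1]
force: [-0.1, -0.1, -2.7]
opening: 0.0678
```

```bash
cat >> h.py <<'E'
def st(p=None):
    o=get_obs(); r=R(); print('t',round(o['clock'],2),'tcp',o['tool_pos'].round(4),'F',o['force'].round(1),'open',round(o['opening'],4),'jaw az',np.degrees(np.arctan2(r[1,2],r[0,2])).round(1),'tilt y,z',np.degrees(r[2,1:]).round(2),'J6',o['joint_pos'][5].round(0))
    if p is not None: print('to',to(p))
E
python3 - <<'E'
from h import *
st([.5381,.014,.0535])
E
```

```text
t 7.85 tcp [0.5354 0.0292 0.2132] F [-0.1 -0.1 -2.7] open 0.0678 jaw az -106.3 tilt y,z [ 0.81 -1.49] J6 50.0
to [159.3   4.6  17.9]
```

Emit:
{"op": "arm_command", "data": {
  "commands": [20,5,18,-7,60,40,0,0,0,60,40,0,0,0,60,25,0,0,0,60,15,0,0,0,60]
}}

```text
clock: 8.48
tool_pos: [0.5405, 0.0158, 0.0721]
orientation: [140.0, 88.0, 40.4]
force: [-0.1, -0.5, -2.0]
opening: 0.0678
```

Run:
```python
from h import *
st([.5381,.014,.0535])
```

```text
t 8.47 tcp [0.5405 0.0158 0.0721] F [-0.1 -0.5 -2. ] open 0.0678 jaw az -99.6 tilt y,z [ 1.3  -1.55] J6 59.0
to [18.5 -2.5  2.6]
```

Emit:
{"op": "arm_command", "data": {
  "commands": [10,-2,2,0,60,6,0,0,0,60,2,0,0,0,60,2,0,0,0,60]
}}

```text
clock: 8.98
tool_pos: [0.5403, 0.015, 0.0527]
orientation: [137.3, 87.9, 37.7]
force: [1.0, -1.2, 1.9]
opening: 0.0677
```

Emit:
{"op": "arm_command", "data": {
  "commands": [2,0,0,0,60]
}}

```text
clock: 9.1
tool_pos: [0.5412, 0.0151, 0.0515]
orientation: [135.9, 87.8, 36.3]
force: [1.1, -2.4, 2.6]
opening: 0.0679
```

Run:
```python
from h import *
st()
```

```text
t 9.1 tcp [0.5412 0.0151 0.0515] F [ 1.1 -2.4  2.6] open 0.0679 jaw az -99.6 tilt y,z [ 1.56 -1.6 ] J6 59.0
```

It has touched down with 3–5 N. I open, rise and look.

Emit:
{"op": "arm_command", "data": {
  "commands": [0,0,0,0,85,0,0,0,0,100,0,0,0,0,100,-10,0,0,0,100,-30,0,0,0,100]
}}

```text
clock: 9.72
tool_pos: [0.5387, 0.0142, 0.0914]
orientation: [138.4, 87.9, 38.7]
force: [0.4, 0.1, 1.3]
opening: 0.0877
```

Emit:
{"op": "arm_command", "data": {
  "commands": [-50,0,0,0,100,-50,0,0,0,100,-50,0,0,0,100,0,0,0,0,100]
}}

```text
clock: 10.22
tool_pos: [0.5348, 0.0105, 0.2514]
orientation: [134.6, 87.6, 35.0]
force: [0.1, -0.2, -0.7]
opening: 0.0879
```

Run:
```python
from h import *
st()
s=snapshot('wrist');cv2.imwrite('pics/w2.png',s['frame']); print(rim(s,.075))
```

```text
t 10.22 tcp [0.5348 0.0105 0.2514] F [ 0.1 -0.2 -0.7] open 0.0879 jaw az -99.6 tilt y,z [ 1.69 -1.67] J6 59.0
(array([0.53947556, 0.01539989]), (0.06886167824268341, 0.22255957126617432), np.float32(170.33307))
```

View pics/w2.png

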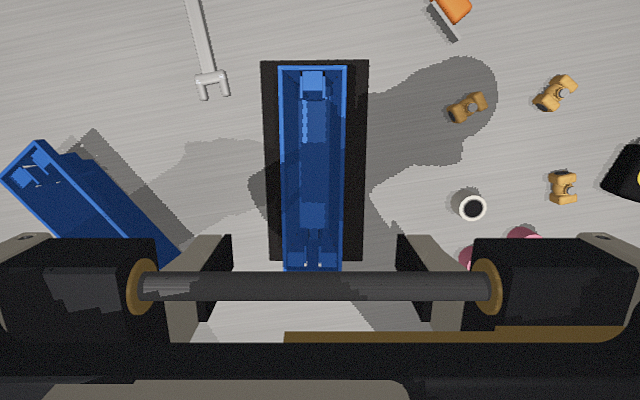

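The upper bin stands upright on the mat: rim centre (0.5395, 0.0154), yaw 170.3°, lengthwise on the mat at (312,165). Valves appear at (467,107), (553,92) and (563,187), and the white socket at (472,207). I measure them from this picture.

```bash
cat >> h.py <<'E'
def blobs(s,lo,hi,z,amin=150,box=None):
    im=s['frame']; m=cv2.inRange(cv2.cvtColor(im,cv2.COLOR_BGR2HSV),lo,hi)
    m=cv2.morphologyEx(m,cv2.MORPH_CLOSE,np.ones((9,9),np.uint8)); out=[]
    for c in cv2.findContours(m,cv2.RETR_EXTERNAL,cv2.CHAIN_APPROX_NONE)[0]:
        if cv2.contourArea(c)<amin: continue
        w=np.array([onz(s,*p,z)[:2] for p in c[:,0]]).astype(np.float32); r=cv2.minAreaRect(w); b=cv2.boxPoints(r)
        L=max(b[1]-b[0],b[2]-b[1],key=np.linalg.norm)
        out.append((c[:,0].mean(0).round(),np.round(r[0],4),np.round(r[1],3),round(float(np.degrees(np.arctan2(L[1],L[0]))%180),1)))
    return out
BR=((10,90,50),(28,255,255))
E
python3 - <<'E'
from h import *
s=snapshot('wrist')
for b in blobs(s,*BR,.014): print(b)
print('white');[print(b) for b in blobs(s,(0,0,190),(180,40,255),.03,100)]
E
```

```text
(array([452., 336.]), array([ 0.2701, -0.1366]), array([0.475, 0.026]), 81.6)
(array([489., 286.]), array([ 0.3381, -0.1901]), array([0.089, 0.038]), 3.9)
(array([139., 286.]), array([0.4105, 0.283 ]), array([0.039, 0.093]), 158.1)
(array([564., 186.]), array([ 0.464 , -0.2852]), array([0.044, 0.033]), 2.8)
(array([467., 105.]), array([ 0.5803, -0.1743]), array([0.025, 0.043]), 111.8)
(array([556.,  92.]), array([ 0.5791, -0.2739]), array([0.029, 0.045]), 132.7)
(array([456.,   6.]), array([ 0.6828, -0.1649]), array([0.037, 0.021]), 79.9)
white
(array([473., 201.]), array([ 0.4666, -0.1702]), array([0.033, 0.043]), 170.9)
(array([203.,  55.]), array([0.6868, 0.1137]), array([0.091, 0.03 ]), 1.3)
```

```bash
cat >> h.py <<'E'
def plan(p,az):
    "turn needed about tool x, and the shift (mm) in the tool axes after that turn"
    st(); r=R(); a=np.degrees(np.arctan2(r[1,2],r[0,2])); t=-((az-a+180)%360-180)
    r2=r@Ro.from_rotvec([np.radians(t),0,0]).as_matrix()
    print('turn',round(t,1),'shift',np.round(r2.T@(np.array(p)-get_obs()['tool_pos'])*1000,1))
E
python3 - <<'E'
from h import *
plan([.581,-.175,.1],-68.5)
E
```

```text
t 10.32 tcp [0.5328 0.0102 0.2473] F [-0.6 -0.8 -0.3] open 0.0876 jaw az -99.7 tilt y,z [ 1.34 -1.55] J6 59.0
turn -31.2 shift [144.3 -27.9 191.7]
```

Emit:
{"op": "arm_command", "data": {
  "commands": [0,0,0,-10.4,70,0,0,0,-10.4,70,0,0,0,-10.4,70,0,-7,48,0,70,0,-7,48,0,70]
}}

```text
clock: 10.95
tool_pos: [0.5532, -0.0835, 0.2398]
orientation: [118.5, 88.4, 51.4]
force: [0.7, 0.5, 0.5]
opening: 0.0613
```

Emit:
{"op": "arm_command", "data": {
  "commands": [20,-7,48,0,70,30,-7,48,0,70,50,0,0,0,70,10,0,0,0,70,0,0,0,0,70]
}}

```text
clock: 11.58
tool_pos: [0.5774, -0.1809, 0.1204]
orientation: [136.8, 88.7, 69.5]
force: [0.6, -0.3, 1.4]
opening: 0.0615
```

Run:
```python
from h import *
s=snapshot('wrist');cv2.imwrite('pics/w3.png',s['frame'])
for b in blobs(s,*BR,.014): print(b)
plan([.581,-.175,.004],-68.5)
```

```text
(array([406., 335.]), array([ 0.4888, -0.314 ]), array([0.032, 0.351]), 113.5)
(array([441., 286.]), array([ 0.5409, -0.321 ]), array([0.06, 0.02]), 32.8)
(array([187., 286.]), array([ 0.4483, -0.1064]), array([0.061, 0.02 ]), 12.6)
(array([415., 229.]), array([ 0.5803, -0.2742]), array([0.028, 0.04 ]), 133.0)
(array([310., 189.]), array([ 0.5808, -0.1745]), array([0.026, 0.039]), 111.4)
(array([583.,  66.]), array([ 0.7534, -0.3322]), array([0.051, 0.101]), 104.3)
(array([351.,  36.]), array([ 0.7008, -0.1593]), array([0.056, 0.027]), 31.9)
t 11.62 tcp [ 0.5775 -0.1807  0.1208] F [-0.1 -0.   0.2] open 0.0613 jaw az -67.3 tilt y,z [ 0.92 -0.94] J6 113.0
turn 1.2 shift [116.9   3.5  -2.1]
```

View pics/w3.png

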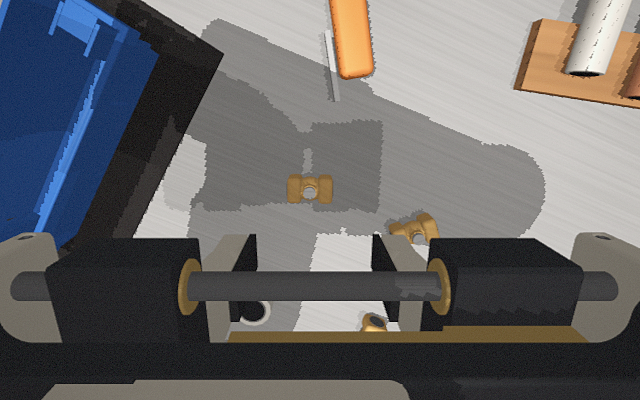

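The valve sits squarely between the jaws at (310,189), stem up, and both measurements agree to 1 mm. Descend and grip.

Emit:
{"op": "arm_command", "data": {
  "commands": [45,3,-2,1,70,40,0,0,0,70,20,0,0,0,70,7,0,0,0,70,0,0,0,0,70]
}}

```text
clock: 12.25
tool_pos: [0.5893, -0.1726, 0.0175]
orientation: [105.3, 88.1, 37.4]
force: [-0.6, -0.1, 0.6]
opening: 0.0615
```

Run:
```python
from h import *
plan([.581,-.1745,.004],-68.5)
```

```text
t 12.25 tcp [ 0.5893 -0.1726  0.0175] F [-0.6 -0.1  0.6] open 0.0615 jaw az -67.9 tilt y,z [ 1.81 -0.49] J6 112.0
turn 0.6 shift [13.2 -8.9 -1.2]
```

Emit:
{"op": "arm_command", "data": {
  "commands": [8,-9,-1,0,70,4,0,0,0,70,0,0,0,0,40,0,0,0,0,25,0,0,0,0,25]
}}

```text
clock: 12.88
tool_pos: [0.5823, -0.175, 0.008]
orientation: [100.0, 87.9, 32.2]
force: [-0.0, 0.3, -1.8]
opening: 0.0376
```

Emit:
{"op": "arm_command", "data": {
  "commands": [0,0,0,0,25,-20,0,0,0,25,-50,0,0,0,25,-60,0,0,0,25,-60,0,0,0,25]
}}

```text
clock: 13.5
tool_pos: [0.5727, -0.1784, 0.1961]
orientation: [118.2, 88.5, 50.3]
force: [0.7, 0.1, -1.9]
opening: 0.0379
```

Run:
```python
from h import *
s=snapshot('top')
im=s['frame']; m=cv2.inRange(cv2.cvtColor(im,cv2.COLOR_BGR2HSV),(100,120,50),(130,255,255)); mm=m*0; mm[160:280,160:265]=m[160:280,160:265]
c=max(cv2.findContours(mm,cv2.RETR_EXTERNAL,cv2.CHAIN_APPROX_NONE)[0],key=cv2.contourArea); r=cv2.minAreaRect(np.array([onz(s,*p,.072)[:2] for p in c[:,0]]).astype(np.float32)); print('lower',r)
plan([.5116,.279,.2],-151.3)
```

```text
lower ((0.5148312449455261, 0.27632957696914673), (0.22339005768299103, 0.06817380338907242), 28.810327529907227)
t 13.55 tcp [ 0.5765 -0.1798  0.2057] F [ 3.6 -2.1  8. ] open 0.0378 jaw az -67.9 tilt y,z [ 1.92 -0.3 ] J6 112.0
turn 83.4 shift [  11.8 -433.6 -163. ]
```

Valve held at 37.8 mm. I carry it to the lower bin, with the jaws along its length.

Emit:
{"op": "arm_command", "data": {
  "commands": [0,0,0,10.4,25,0,0,0,10.4,25,0,0,0,10.4,25,0,0,0,10.4,25,0,0,0,10.4,25]
}}

```text
clock: 14.18
tool_pos: [0.5769, -0.1795, 0.2078]
orientation: [149.7, 87.8, 28.3]
force: [0.3, -0.2, -1.3]
opening: 0.038
```

Emit:
{"op": "arm_command", "data": {
  "commands": [0,0,0,10.4,25,0,0,0,10.4,25,0,0,0,10.4,25,0,-50,-19,0,25,0,-50,-19,0,25]
}}

```text
clock: 14.8
tool_pos: [0.5656, -0.0735, 0.2061]
orientation: [-174.5, 87.9, 31.3]
force: [1.2, 0.7, -1.0]
opening: 0.0378
```

Emit:
{"op": "arm_command", "data": {
  "commands": [0,-50,-19,0,25,0,-50,-19,0,25,0,-50,-19,0,25,0,-50,-19,0,25,0,-40,-15,0,25]
}}

```text
clock: 15.42
tool_pos: [0.5405, 0.1905, 0.2089]
orientation: [-173.1, 88.0, 32.7]
force: [0.3, -0.8, -1.3]
opening: 0.0374
```

Run:
```python
from h import *
s=snapshot('wrist');cv2.imwrite('pics/w4.png',s['frame']); print(rim(s,.072)); plan([.545,.297,.12],-151.3)
```

```text
(array([0.50617671, 0.01896911]), (0.08756221830844879, 0.1637047827243805), np.float32(170.50597))
t 15.47 tcp [0.5408 0.1944 0.2088] F [1.1 3.4 0.1] open 0.0378 jaw az -154.2 tilt y,z [-0.29 -2.11] J6 -14.0
turn -2.9 shift [ 91.  -87.7 -49.7]
```

View pics/w4.png

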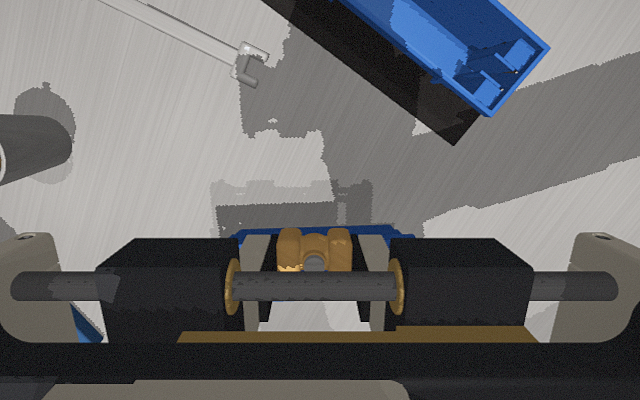

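The valve is held level between the fingers at (315,250), and the edge of the lower bin shows just behind it at (320,230). Top-view and earlier wrist estimates of that bin agree within 4 mm, so I go in.

Emit:
{"op": "arm_command", "data": {
  "commands": [0,-44,-25,-2.9,25,0,-44,-25,0,25,30,0,0,0,25,50,0,0,0,25,0,0,0,0,25]
}}

```text
clock: 16.1
tool_pos: [0.546, 0.3028, 0.1279]
orientation: [-174.4, 87.9, 34.6]
force: [0.2, 0.3, -0.9]
opening: 0.0379
```

Run:
```python
from h import *
plan([.546,.296,.045],-151.3)
```

```text
t 16.1 tcp [0.546  0.3028 0.1279] F [ 0.2  0.3 -0.9] open 0.0379 jaw az -151.0 tilt y,z [-0.2  -2.09] J6 -19.0
turn 0.3 shift [82.7  6.3  6.3]
```

Emit:
{"op": "arm_command", "data": {
  "commands": [10,6,6,0,25,40,0,0,0,25,20,0,0,0,25,8,0,0,0,25,0,0,0,0,25]
}}

```text
clock: 16.73
tool_pos: [0.55, 0.2965, 0.0556]
orientation: [-173.8, 87.3, 35.2]
force: [0.5, -0.1, -0.9]
opening: 0.0376
```

Run:
```python
from h import *
plan([.546,.296,.045],-151.3)
```

```text
t 16.73 tcp [0.55   0.2965 0.0556] F [ 0.5 -0.1 -0.9] open 0.0376 jaw az -151.0 tilt y,z [-0.3  -2.72] J6 -18.0
turn 0.3 shift [10.4 -1.5  4.2]
```

Emit:
{"op": "arm_command", "data": {
  "commands": [10,-1,4,0,25,0,0,0,0,50,0,0,0,0,52,-30,0,0,0,52,-50,0,0,0,52]
}}

```text
clock: 17.35
tool_pos: [0.5425, 0.2928, 0.126]
orientation: [-174.5, 87.4, 34.5]
force: [1.0, 0.5, 0.5]
opening: 0.0451
```

Emit:
{"op": "arm_command", "data": {
  "commands": [-50,0,0,0,70,-40,0,0,0,70,0,50,19,0,70,0,50,19,0,70,0,50,19,0,70]
}}

```text
clock: 17.98
tool_pos: [0.5651, 0.1331, 0.2236]
orientation: [-174.9, 86.6, 34.6]
force: [0.6, -0.1, -0.9]
opening: 0.0612
```

Run:
```python
from h import *
s=snapshot('top');cv2.imwrite('pics/t2.png',cv2.resize(s['frame'][170:290,160:460],None,fx=2.6,fy=2.6,interpolation=3))
plan([.580,-.2745,.14],-46); plan([.580,-.2745,.14],134)
```

```text
t 18.02 tcp [0.5648 0.1282 0.2234] F [-0.9 -4.6 -0.7] open 0.0616 jaw az -150.7 tilt y,z [-0.27 -3.31] J6 -3.0
turn -104.7 shift [  70.9 -273.2  299.4]
t 18.02 tcp [0.5648 0.1282 0.2234] F [-0.9 -4.6 -0.7] open 0.0616 jaw az -150.7 tilt y,z [-0.27 -3.31] J6 -3.0
turn 75.3 shift [  70.9  273.2 -299.4]
```

View pics/t2.png

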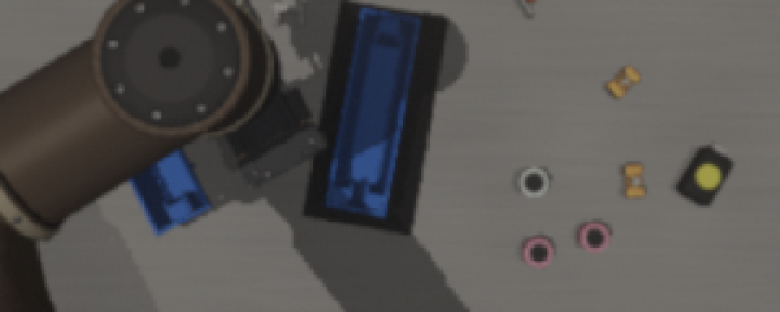

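The top view shows valves C and B, the white socket, the pink sockets and the tape unmoved, and the upper bin standing on the mat. The arm covers most of the lower bin. On to valve C.

Emit:
{"op": "arm_command", "data": {
  "commands": [0,0,0,10.7,70,0,0,0,10.7,70,0,0,0,10.7,70,0,0,0,10.7,70,0,0,0,10.7,70]
}}

```text
clock: 18.65
tool_pos: [0.5656, 0.1255, 0.2265]
orientation: [-122.1, 86.4, 33.2]
force: [0.4, 0.5, 0.1]
opening: 0.0614
```

Emit:
{"op": "arm_command", "data": {
  "commands": [0,0,0,10.7,70,0,0,0,10.7,70,0,38,-42,0,70,0,38,-42,0,70,0,38,-42,0,70]
}}

```text
clock: 19.27
tool_pos: [0.5719, -0.044, 0.2237]
orientation: [-101.8, 86.1, 32.2]
force: [1.1, 0.5, -0.4]
opening: 0.0613
```

Emit:
{"op": "arm_command", "data": {
  "commands": [0,38,-42,0,70,0,38,-42,0,70,0,38,-42,0,70,30,30,-33,0,70,0,0,0,0,70]
}}

```text
clock: 19.9
tool_pos: [0.5813, -0.2675, 0.1883]
orientation: [-104.7, 85.9, 29.1]
force: [-0.0, 0.2, 0.0]
opening: 0.0614
```

Run:
```python
from h import *
s=snapshot('wrist')
for b in blobs(s,*BR,.014): print(b)
plan([.580,-.2745,.1],134); print(R()[:2,0])
```

```text
(array([400., 334.]), array([ 0.6461, -0.0458]), array([0.065, 0.463]), 134.9)
(array([441., 286.]), array([ 0.5857, -0.059 ]), array([0.083, 0.025]), 55.1)
(array([313., 161.]), array([ 0.5788, -0.275 ]), array([0.026, 0.039]), 132.7)
(array([111., 217.]), array([ 0.7982, -0.3813]), array([0.148, 0.238]), 107.2)
(array([390.,  66.]), array([ 0.4636, -0.2863]), array([0.04 , 0.024]), 3.5)
t 19.95 tcp [ 0.5824 -0.2668  0.1904] F [0.9 0.7 1. ] open 0.0613 jaw az 133.9 tilt y,z [-4.07 -1.22] J6 -36.0
turn -0.1 shift [89.8 13.5 -1.9]
[0.06586226 0.03397961]
```

Valve C is confirmed at (0.579, −0.275). The tool has crept to a 4° lean, so I try a slower descent and see whether that matters.

Emit:
{"op": "arm_command", "data": {
  "commands": [20,13,-2,0,70,20,0,0,0,70,20,0,0,0,70,20,0,0,0,70,20,0,0,0,70]
}}

```text
clock: 20.58
tool_pos: [0.5872, -0.2707, 0.0966]
orientation: [-113.4, 85.1, 20.9]
force: [-0.3, -0.3, -0.3]
opening: 0.0614
```

Emit:
{"op": "arm_command", "data": {
  "commands": [20,0,0,0,70,20,0,0,0,70,15,0,0,0,70,0,0,0,0,70]
}}

```text
clock: 21.08
tool_pos: [0.5952, -0.2648, 0.044]
orientation: [-115.4, 84.8, 19.2]
force: [-0.4, -0.4, 1.2]
opening: 0.0611
```

Run:
```python
from h import *
plan([.579,-.275,.006],133.5); print(R()[:2,0])
```

```text
t 21.07 tcp [ 0.5952 -0.2648  0.044 ] F [-0.4 -0.4  1.2] open 0.0611 jaw az 134.6 tilt y,z [-4.66 -2.21] J6 -35.0
turn 1.1 shift [36.2 21.9  5.2]
[0.08500864 0.02967709]
```

Emit:
{"op": "arm_command", "data": {
  "commands": [10,22,5,1,70,18,0,0,0,70,6,0,0,0,70,0,0,0,0,70]
}}

```text
clock: 21.58
tool_pos: [0.5793, -0.2765, 0.0091]
orientation: [-115.6, 84.7, 18.0]
force: [-0.2, -0.3, -0.1]
opening: 0.0613
```

Run:
```python
from h import *
plan([.579,-.275,.006],133.5); print(R()[:2,0])
```

```text
t 21.57 tcp [ 0.5793 -0.2765  0.0091] F [-0.2 -0.3 -0.1] open 0.0613 jaw az 133.5 tilt y,z [-4.8 -2.3] J6 -34.0
turn 0.0 shift [ 3.1 -0.5  1.4]
[0.08839459 0.02872257]
```

Well placed. Grip and rise fast, to see if the lean comes back.

Emit:
{"op": "arm_command", "data": {
  "commands": [2,0,1,0,70,0,0,0,0,40,0,0,0,0,25,0,0,0,0,25,0,0,0,0,25]
}}

```text
clock: 22.2
tool_pos: [0.5797, -0.2757, 0.0081]
orientation: [-116.2, 84.6, 17.5]
force: [-0.2, -0.2, -1.6]
opening: 0.0375
```

Emit:
{"op": "arm_command", "data": {
  "commands": [-20,0,0,0,25,-50,0,0,0,25,-62,0,0,0,25,-62,0,0,0,25,0,0,0,0,25]
}}

```text
clock: 22.82
tool_pos: [0.5609, -0.2813, 0.2055]
orientation: [-115.2, 84.8, 18.5]
force: [-0.5, -0.1, -1.7]
opening: 0.0379
```

Run:
```python
from h import *
plan([.513,.278,.2],-151.3); print(R()[:2,0],get_obs()['joint_pos'])
```

```text
t 22.82 tcp [ 0.5609 -0.2813  0.2055] F [-0.5 -0.1 -1.7] open 0.0379 jaw az 133.6 tilt y,z [-4.7  -2.21] J6 -35.0
turn -75.1 shift [  17.4 -513.4 -226.4]
[0.08602761 0.02873449] [-10.43834596  14.78091619  -9.38056025  -2.86490827 -61.31036197
 -34.63044348]
```

Rises don't undo the lean. It creeps outward by about 0.03° per row, almost radially, which lies along the bins when gripping them and so does no harm. I will use fewer, combined rows.

```bash
cat >> h.py <<'E'
def route(p,az,step=58):
    "rows that turn and travel at once, for reading off"
    st(); r=R(); a=np.degrees(np.arctan2(r[1,2],r[0,2])); t=-((az-a+180)%360-180); d=(np.array(p)-get_obs()['tool_pos'])*1000
    n=int(max(np.ceil(np.linalg.norm(d)/step),np.ceil(abs(t)/10.6))); print(n,'rows')
    for i in range(n):
        ri=r@Ro.from_rotvec([np.radians(t*i/n),0,0]).as_matrix(); print(np.round(ri.T@d/n).astype(int),round(t/n,1))
    print('lean',np.degrees(R()[:2,0]).round(2))
E
python3 - <<'E'
from h import *
route([.513,.278,.17],-151.3)
E
```

```text
t 22.82 tcp [ 0.5609 -0.2813  0.2055] F [-0.5 -0.1 -1.7] open 0.0379 jaw az 133.6 tilt y,z [-4.7  -2.21] J6 -35.0
10 rows
[  5 -35  44] -7.5
[  5 -40  39] -7.5
[  5 -45  33] -7.5
[  5 -49  27] -7.5
[  5 -52  21] -7.5
[  5 -54  14] -7.5
[  5 -56   6] -7.5
[  5 -56  -1] -7.5
[  5 -55  -8] -7.5
[  5 -54 -15] -7.5
lean [4.93 1.65]
```

Emit:
{"op": "arm_command", "data": {
  "commands": [4,-35,44,-7.5,25,4,-40,39,-7.5,25,4,-45,33,-7.5,25,4,-49,27,-7.5,25,4,-52,21,-7.5,25]
}}

```text
clock: 23.45
tool_pos: [0.5331, 0.002, 0.1877]
orientation: [-152.9, 84.9, 18.9]
force: [1.1, 0.2, -1.1]
opening: 0.0377
```

Emit:
{"op": "arm_command", "data": {
  "commands": [4,-54,14,-7.5,25,4,-56,6,-7.5,25,4,-56,-1,-7.5,25,4,-55,-8,-7.5,25,4,-54,-15,-7.5,25]
}}

```text
clock: 24.08
tool_pos: [0.4979, 0.2888, 0.1691]
orientation: [168.3, 85.1, 18.9]
force: [1.4, 0.5, -1.0]
opening: 0.0376
```

Run:
```python
from h import *
plan([.513,.278,.046],-151.3)
```

```text
t 24.07 tcp [0.4979 0.2888 0.1691] F [ 1.4  0.5 -1. ] open 0.0376 jaw az -149.3 tilt y,z [ 0.99 -4.78] J6 -23.0
turn 2.0 shift [123.6  14.9   2.3]
```

Emit:
{"op": "arm_command", "data": {
  "commands": [20,15,5,2,25,40,0,0,0,25,30,0,0,0,25]
}}

```text
clock: 24.45
tool_pos: [0.5076, 0.2815, 0.0765]
orientation: [171.3, 85.0, 20.4]
force: [0.6, 0.9, -0.9]
opening: 0.038
```

Run:
```python
from h import *
plan([.5095,.276,.046],-151.3)
```

```text
t 24.45 tcp [0.5076 0.2815 0.0765] F [ 0.6  0.9 -0.9] open 0.038 jaw az -150.9 tilt y,z [ 0.76 -4.93] J6 -24.0
turn 0.4 shift [30.4  5.3  3.6]
```

Emit:
{"op": "arm_command", "data": {
  "commands": [8,5,3,0,25,18,0,0,0,25,2,0,1,0,25,0,0,0,0,52,0,0,0,0,52]
}}

```text
clock: 25.08
tool_pos: [0.5081, 0.274, 0.0472]
orientation: [170.2, 85.2, 19.3]
force: [0.9, -0.7, -0.3]
opening: 0.0453
```

Emit:
{"op": "arm_command", "data": {
  "commands": [-30,0,0,0,52,-62,0,0,0,70,-62,0,0,0,70]
}}

```text
clock: 25.45
tool_pos: [0.4943, 0.2682, 0.2026]
orientation: [168.1, 85.5, 17.2]
force: [0.6, 1.8, -0.1]
opening: 0.0589
```

Run:
```python
from h import *
route([.466,-.28,.17],0); route([.466,-.28,.17],-178);
```

```text
t 25.45 tcp [0.4943 0.2682 0.2026] F [ 0.6  1.8 -0.1] open 0.0589 jaw az -150.8 tilt y,z [ 0.93 -4.44] J6 -23.0
15 rows
[ 1 31 20] -10.1
[ 1 27 25] -10.1
[ 1 22 29] -10.1
[ 1 17 32] -10.1
[ 1 11 35] -10.1
[ 1  5 36] -10.1
[ 1 -2 37] -10.1
[ 1 -8 36] -10.1
[  1 -14  34] -10.1
[  1 -20  31] -10.1
[  1 -25  27] -10.1
[  1 -29  22] -10.1
[  1 -33  17] -10.1
[  1 -35  11] -10.1
[  1 -36   4] -10.1
lean [4.33 1.34]
t 25.45 tcp [0.4943 0.2682 0.2026] F [ 0.6  1.8 -0.1] open 0.0589 jaw az -150.8 tilt y,z [ 0.93 -4.44] J6 -23.0
10 rows
[ 2 46 29] 2.7
[ 2 48 27] 2.7
[ 2 49 25] 2.7
[ 2 50 22] 2.7
[ 2 51 20] 2.7
[ 2 52 18] 2.7
[ 2 53 15] 2.7
[ 2 54 13] 2.7
[ 2 54 10] 2.7
[ 2 54  7] 2.7
lean [4.33 1.34]
```

Emit:
{"op": "arm_command", "data": {
  "commands": [2,46,29,2.6,70,2,48,27,2.6,70,2,49,25,2.6,70,2,50,22,2.6,70,2,51,20,2.6,70]
}}

```text
clock: 26.08
tool_pos: [0.4857, -0.0057, 0.1958]
orientation: [-174.7, 84.1, 21.5]
force: [1.3, -0.7, -0.3]
opening: 0.0617
```

Emit:
{"op": "arm_command", "data": {
  "commands": [2,52,18,2.6,70,2,53,15,2.6,70,2,54,13,2.6,70,2,54,10,2.6,70,2,54,7,2.6,70]
}}

```text
clock: 26.7
tool_pos: [0.4764, -0.2889, 0.1811]
orientation: [-164.1, 83.3, 18.8]
force: [1.6, 0.4, 0.6]
opening: 0.0617
```

Run:
```python
from h import *
s=snapshot('wrist');cv2.imwrite('pics/w5.png',s['frame'])
for b in blobs(s,*BR,.014): print(b)
plan([.465,-.287,.1],-177)
```

```text
(array([406., 336.]), array([ 0.3884, -0.0992]), array([0.423, 0.023]), 8.7)
(array([441., 286.]), array([ 0.3476, -0.1703]), array([0.023, 0.073]), 103.5)
(array([187., 286.]), array([ 0.6417, -0.133 ]), array([0.085, 0.027]), 81.7)
(array([343., 178.]), array([ 0.4634, -0.2866]), array([0.038, 0.025]), 3.5)
(array([ 12., 162.]), array([ 0.8438, -0.2763]), array([0.042, 0.024]), 14.1)
(array([343.,  95.]), array([ 0.4705, -0.3671]), array([0.029, 0.03 ]), 93.6)
(array([54., 88.]), array([ 0.7896, -0.3553]), array([0.129, 0.149]), 103.7)
t 26.75 tcp [ 0.476  -0.2939  0.1803] F [ 2.8 -5.7  2.8] open 0.0616 jaw az -177.4 tilt y,z [-1.76 -6.35] J6 19.0
turn -0.4 shift [78.9 -5.1 19.5]
```

View pics/w5.png

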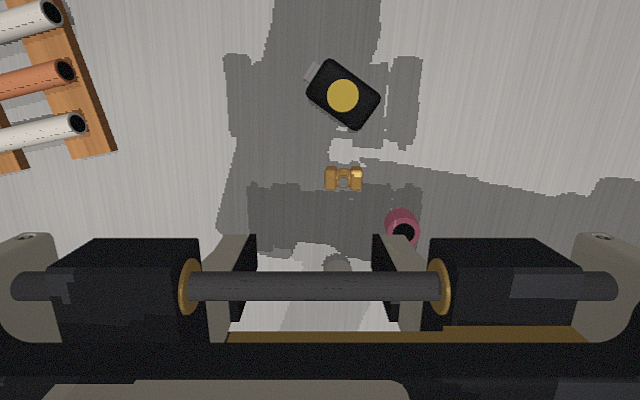

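The valve is at (343,178), unmoved at (0.464, −0.287), and the tape at (343,95) is clear. The lean is 6.6° here, so I stop the tips a little higher.

Emit:
{"op": "arm_command", "data": {
  "commands": [50,-5,12,0,65,50,0,10,0,65,35,0,6,0,60,10,0,1,0,55]
}}

```text
clock: 27.25
tool_pos: [0.4654, -0.2895, 0.0349]
orientation: [-167.6, 82.9, 14.8]
force: [0.5, 0.1, -0.0]
opening: 0.0496
```

Run:
```python
from h import *
plan([.464,-.287,.0105],-177)
```

```text
t 27.25 tcp [ 0.4654 -0.2895  0.0349] F [ 0.5  0.1 -0. ] open 0.0496 jaw az -177.7 tilt y,z [-1.52 -6.92] J6 21.0
turn -0.7 shift [24.2 -1.9  4.2]
```

Emit:
{"op": "arm_command", "data": {
  "commands": [16,-2,4,0,55,7,0,0,0,55,0,0,0,0,40,0,0,0,0,25,0,0,0,0,25]
}}

```text
clock: 27.88
tool_pos: [0.4686, -0.2879, 0.0164]
orientation: [-169.6, 82.5, 13.0]
force: [-0.1, 0.8, -1.4]
opening: 0.0375
```

Emit:
{"op": "arm_command", "data": {
  "commands": [-20,0,0,0,25,-62,0,0,0,25,-62,0,0,0,25]
}}

```text
clock: 28.25
tool_pos: [0.4475, -0.2913, 0.1587]
orientation: [-167.3, 83.0, 15.2]
force: [1.9, -0.4, -1.2]
opening: 0.0374
```

Run:
```python
from h import *
route([.474,.257,.18],-151.3)
```

```text
t 28.25 tcp [ 0.4475 -0.2913  0.1587] F [ 1.9 -0.4 -1.2] open 0.0374 jaw az -177.6 tilt y,z [-1.53 -6.81] J6 20.0
10 rows
[  0 -55  -5] -2.6
[  0 -54  -8] -2.6
[  0 -54 -10] -2.6
[  0 -53 -13] -2.6
[  0 -53 -15] -2.6
[  0 -52 -17] -2.6
[  0 -51 -20] -2.6
[  0 -50 -22] -2.6
[  0 -49 -24] -2.6
[  0 -48 -27] -2.6
lean [6.73 1.83]
```

Emit:
{"op": "arm_command", "data": {
  "commands": [0,-55,-5,-2.6,25,0,-54,-8,-2.6,25,0,-54,-10,-2.6,25,0,-53,-13,-2.6,25,0,-53,-15,-2.6,25]
}}

```text
clock: 28.88
tool_pos: [0.4644, -0.0151, 0.1781]
orientation: [176.9, 82.1, 12.4]
force: [1.7, -0.0, -0.7]
opening: 0.0378
```

Emit:
{"op": "arm_command", "data": {
  "commands": [0,-52,-17,-2.6,25,0,-51,-20,-2.6,25,0,-50,-22,-2.6,25,0,-49,-24,-2.6,25,0,-48,-27,-2.6,25]
}}

```text
clock: 29.5
tool_pos: [0.4759, 0.2676, 0.1926]
orientation: [164.8, 81.7, 13.7]
force: [1.9, -0.4, -1.7]
opening: 0.0375
```

Run:
```python
from h import *
plan([.476,.258,.054],-151.3)
s=snapshot('side');cv2.imwrite('pics/s2.png',cv2.resize(s['frame'][60:260,130:380],None,fx=2.4,fy=2.4))
```

```text
t 29.5 tcp [0.4759 0.2676 0.1926] F [ 1.9 -0.4 -1.7] open 0.0375 jaw az -150.9 tilt y,z [ 2.17 -7.96] J6 -29.0
turn 0.4 shift [136.8   3.4  23.8]
```

View pics/s2.png

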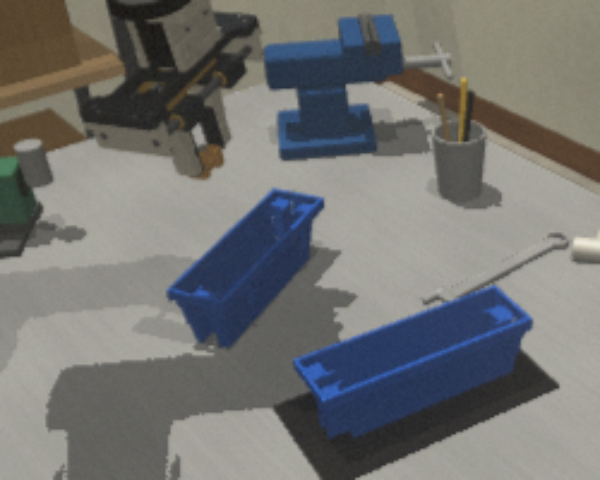

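The side view shows the third valve held at a slant in the fingers at (208,160), still well above the lower bin at (250,265). Both bins stand level. I lower it in at the −x part of the bin.

Emit:
{"op": "arm_command", "data": {
  "commands": [45,3,7,0,25,45,0,6,0,25,25,0,5,0,25,5,0,3,0,25]
}}

```text
clock: 30.05
tool_pos: [0.479, 0.2692, 0.071]
orientation: [166.3, 81.3, 15.7]
force: [0.2, -0.4, -0.4]
opening: 0.0376
```

Run:
```python
from h import *
plan([.476,.258,.054],-151.3)
```

```text
t 30.05 tcp [0.479  0.2692 0.071 ] F [ 0.2 -0.4 -0.4] open 0.0376 jaw az -150.4 tilt y,z [ 2.06 -8.43] J6 -32.0
turn 0.9 shift [15.9  7.8 10.5]
```

Emit:
{"op": "arm_command", "data": {
  "commands": [6,8,6,0,25,8,1,1,0,25,0,0,0,0,50,0,0,0,0,52]
}}

```text
clock: 30.55
tool_pos: [0.4811, 0.2591, 0.059]
orientation: [167.3, 81.0, 16.7]
force: [0.4, -0.2, 0.6]
opening: 0.0449
```

Emit:
{"op": "arm_command", "data": {
  "commands": [-30,0,0,0,52,-62,0,0,0,70,-62,0,0,0,70]
}}

```text
clock: 30.92
tool_pos: [0.4567, 0.2509, 0.212]
orientation: [165.7, 81.4, 15.1]
force: [1.3, 1.5, 0.2]
opening: 0.0586
```

Run:
```python
from h import *
st();print(R()[:2,0])
s=snapshot('side');cv2.imwrite('pics/s3.png',cv2.resize(s['frame'][60:380,130:450],None,fx=1.8,fy=1.8))
```

```text
t 30.93 tcp [0.4567 0.2509 0.212 ] F [1.3 1.5 0.2] open 0.0586 jaw az -150.4 tilt y,z [ 2.13 -8.32] J6 -29.0
[0.14476082 0.03913061]
```

View pics/s3.png

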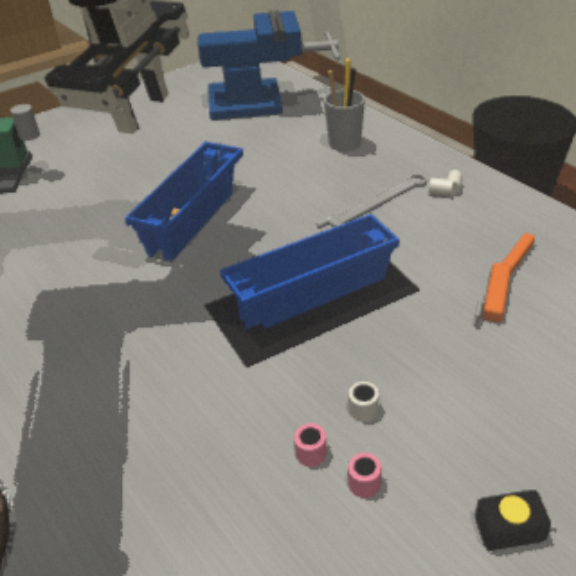

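No valve is left on the bench, and brass shows inside the lower bin at (175,213). The only white socket is at (364,400), with pink ones beside it. The wrench, cutter and tape are untouched. I travel to the socket in shorter steps to see how the lean reacts.

Run:
```python
from h import *
s=snapshot('top')
[print(b) for b in blobs(s,(0,0,120),(180,70,255),.03,20) if 330<b[0][0]<420 and 190<b[0][1]<290]
route([.455,-.16,.17],-75,42)
```

```text
(array([367., 267.]), array([ 0.3807, -0.1742]), array([0.029, 0.029]), 135.6)
(array([388., 262.]), array([ 0.3962, -0.2411]), array([0.027, 0.03 ]), 90.7)
(array([365., 240.]), array([ 0.4621, -0.1694]), array([0.029, 0.03 ]), 135.3)
t 31.02 tcp [0.4594 0.2538 0.2181] F [ 0.2 -0.3  0.3] open 0.0605 jaw az -150.3 tilt y,z [ 1.92 -9.03] J6 -29.0
10 rows
[ 3 36 21] -7.5
[ 3 33 26] -7.5
[ 3 29 30] -7.5
[ 3 25 33] -7.5
[ 3 20 36] -7.5
[ 3 15 39] -7.5
[ 3 10 40] -7.5
[ 3  5 41] -7.5
[ 3 -1 42] -7.5
[ 3 -6 41] -7.5
lean [8.8  2.78]
```

Emit:
{"op": "arm_command", "data": {
  "commands": [1,36,21,-7.5,70,1,33,26,-7.5,70,1,29,30,-7.5,70,1,25,33,-7.5,70,1,20,36,-7.5,70]
}}

```text
clock: 31.65
tool_pos: [0.4601, 0.0454, 0.2075]
orientation: [131.0, 80.0, 19.5]
force: [1.7, 0.2, 0.0]
opening: 0.0613
```

Emit:
{"op": "arm_command", "data": {
  "commands": [3,15,39,-7.5,70,3,10,40,-7.5,70,3,5,41,-7.5,70,3,-1,42,-7.5,70,3,-6,41,-7.5,70]
}}

```text
clock: 32.28
tool_pos: [0.4672, -0.1672, 0.185]
orientation: [91.6, 79.4, 19.1]
force: [0.6, 0.6, 0.6]
opening: 0.0616
```

Run:
```python
from h import *
s=snapshot('wrist');cv2.imwrite('pics/w6.png',s['frame'])
[print(b) for b in blobs(s,(0,0,150),(180,40,255),.03,100)]
plan([.466,-.17,.1],-75); print(R()[:2,0])
```

```text
(array([359., 318.]), array([ 0.3725, -0.2489]), array([0.032, 0.082]), 107.6)
(array([338., 264.]), array([ 0.42, -0.21]), array([0.015, 0.034]), 107.6)
(array([290., 131.]), array([ 0.5376, -0.1501]), array([0.255, 0.658]), 107.3)
t 32.33 tcp [ 0.4671 -0.1702  0.1841] F [ 1.5 -4.3  1. ] open 0.0609 jaw az -71.9 tilt y,z [10.46 -0.15] J6 111.0
turn 3.1 shift [ 82.5 -16.3   0.5]
[0.17280773 0.05917099]
```

View pics/w6.png

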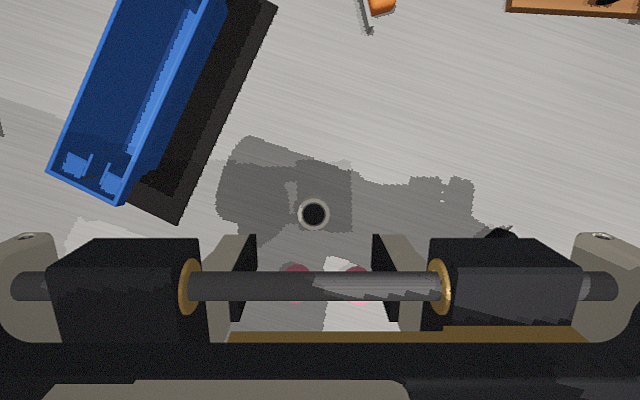

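The white socket ring is at (313,214) between the jaws, and the pink ones are behind the rod at (300,270) and (357,290). Before going on, I test whether chained upward rows take some lean back.

Emit:
{"op": "arm_command", "data": {
  "commands": [-20,0,0,0,60,-20,0,0,0,60,-20,0,0,0,60,-20,0,0,0,60,-20,0,0,0,60]
}}

```text
clock: 32.95
tool_pos: [0.4489, -0.1785, 0.286]
orientation: [90.7, 79.4, 18.6]
force: [0.3, 0.5, -0.1]
opening: 0.0524
```

Emit:
{"op": "arm_command", "data": {
  "commands": [0,-20,0,0,60,0,-20,0,0,60,0,-20,0,0,60,0,-20,0,0,60]
}}

```text
clock: 33.45
tool_pos: [0.3706, -0.2034, 0.2717]
orientation: [90.4, 79.3, 18.3]
force: [0.1, -0.9, 0.1]
opening: 0.0527
```

Emit:
{"op": "arm_command", "data": {
  "commands": [0,20,0,0,60,0,20,0,0,60,0,20,0,0,60,0,20,0,0,60]
}}

```text
clock: 33.95
tool_pos: [0.4465, -0.1792, 0.2869]
orientation: [90.3, 79.2, 18.1]
force: [-0.5, -0.4, 0.5]
opening: 0.0529
```

Run:
```python
from h import *
st();print(np.degrees(R()[:2,0]), get_obs()['joint_pos'])
s=snapshot('wrist'); print(onz(s,313,214,.03)); st();print(np.degrees(R()[:2,0]))
```

```text
t 33.95 tcp [ 0.4465 -0.1792  0.2869] F [-0.5 -0.4  0.5] open 0.0529 jaw az -72.2 tilt y,z [10.69 -0.06] J6 111.0
[10.16023275  3.32229712] [ -1.47202369  -5.51659211 -21.35268834  -3.98626698 -64.07432353
 110.67265506]
[ 0.42519023 -0.18561997  0.03      ]
t 34.0 tcp [ 0.4487 -0.1789  0.2871] F [2.5 0.3 2.1] open 0.0522 jaw az -72.2 tilt y,z [10.72 -0.03] J6 111.0
[10.19314853  3.30617459]
```

Slow rows cause almost no drift; the fast sideways ones at short radius do. From now on I travel in about 25 mm rows. Descend towards the socket and refine it with a circle fit.

Emit:
{"op": "arm_command", "data": {
  "commands": [25,-2,1,3,60,30,-2,1,0,60,30,-2,1,0,60,30,-2,1,0,60,25,-2,1,0,60]
}}

```text
clock: 34.62
tool_pos: [0.4737, -0.1757, 0.1451]
orientation: [92.7, 79.1, 17.7]
force: [-0.4, 0.2, -0.1]
opening: 0.0524
```

```bash
cat >> h.py <<'E'
def ring(s,p0,z=.03,R=.017):
    "white ring nearest to the expected place, by Hough circle"
    u,v=proj(s,[*p0,z]); f=200/np.tan(np.radians(s['fov_y']/2)); M=np.array(s['world_to_cam']); d=-(M[:3,:3]@np.array([*p0,z])+M[:3,3])[2]
    r=f*R/d; g=cv2.GaussianBlur(cv2.cvtColor(s['frame'],cv2.COLOR_BGR2GRAY),(0,0),1)
    c=cv2.HoughCircles(g,cv2.HOUGH_GRADIENT,1,8,param1=80,param2=12,minRadius=int(r*.5),maxRadius=int(r*1.15))
    print('expect',round(u),round(v),round(r))
    c=sorted(c[0],key=lambda q:np.hypot(q[0]-u,q[1]-v))[:3]
    for q in c: print(np.round(q,1),onz(s,q[0],q[1],z).round(4),s['frame'][int(q[1]),int(q[0])])
E
python3 - <<'E'
from h import *
s=snapshot('wrist'); ring(s,(.464,-.17)); cv2.imwrite('pics/w7.png',s['frame']); plan([.466,-.17,.008],-75)
E
```

```text
expect 305 223 19
[302.5 226.5  12.5] [ 0.4604 -0.1686  0.03  ] [38 39 34]
[286.5 310.5  11.1] [ 0.3805 -0.1745  0.03  ] [30 23 24]
[358.5 310.5  10.6] [ 0.398  -0.2386  0.03  ] [41 42 42]
t 34.67 tcp [ 0.4722 -0.1754  0.1418] F [-0.3  0.4 -3.5] open 0.0526 jaw az -75.0 tilt y,z [10.59 -0.64] J6 109.0
turn 0.0 shift [130.7 -29.2  -5.3]
```

Emit:
{"op": "arm_command", "data": {
  "commands": [30,-9,-5,0,60,35,-9,-2,0,60,35,-8,0,0,60,15,-5,0,0,60]
}}

```text
clock: 35.17
tool_pos: [0.4663, -0.1682, 0.0214]
orientation: [93.0, 79.2, 18.2]
force: [0.3, -0.2, 0.4]
opening: 0.0529
```

Run:
```python
from h import *
plan([.4625,-.168,.009],-75)
```

```text
t 35.17 tcp [ 0.4663 -0.1682  0.0214] F [ 0.3 -0.2  0.4] open 0.0529 jaw az -74.8 tilt y,z [10.67 -0.57] J6 112.0
turn 0.2 shift [11.5 -5.9 -1. ]
```

Emit:
{"op": "arm_command", "data": {
  "commands": [11,-6,-1,0,60,0,0,0,0,45,0,0,0,0,30,0,0,0,0,25,0,0,0,0,25]
}}

```text
clock: 35.8
tool_pos: [0.4647, -0.1674, 0.0101]
orientation: [92.9, 79.2, 18.1]
force: [-0.4, -0.1, -0.4]
opening: 0.0331
```

Emit:
{"op": "arm_command", "data": {
  "commands": [-25,0,0,0,25,-30,0,0,0,25,-30,0,0,0,25,-30,0,0,0,25,-20,0,0,0,25]
}}

```text
clock: 36.42
tool_pos: [0.4391, -0.1757, 0.1471]
orientation: [92.9, 79.2, 18.1]
force: [0.2, 0.5, -0.9]
opening: 0.0336
```

Run:
```python
from h import *
s=snapshot('top'); im=s['frame']; print([b for b in blobs(s,*BR,.02,8) if 165<b[0][0]<262 and 170<b[0][1]<275])
cv2.imwrite('pics/t3.png',np.clip(cv2.resize(im[180:270,170:260],None,fx=6,fy=6,interpolation=3)*1.6,0,255).astype('uint8'))
m=cv2.inRange(cv2.cvtColor(im,cv2.COLOR_BGR2HSV),(100,120,50),(130,255,255)); mm=m*0; mm[160:280,160:265]=m[160:280,160:265]
c=max(cv2.findContours(mm,cv2.RETR_EXTERNAL,cv2.CHAIN_APPROX_NONE)[0],key=cv2.contourArea); print(cv2.minAreaRect(np.array([onz(s,*p,.072)[:2] for p in c[:,0]]).astype(np.float32)))
# socket goes to bin centre shifted inwards along the bin
route([.538,.0155,.15],-9.7,27)
```

```text
[(array([218., 221.]), array([0.5129, 0.2737]), array([0.115, 0.028]), 24.5)]
((0.5146776437759399, 0.2772643566131592), (0.22346729040145874, 0.06742312014102936), 28.539840698242188)
t 36.48 tcp [ 0.44   -0.176   0.1494] F [ 0.9 -0.5  1.9] open 0.0335 jaw az -74.7 tilt y,z [10.84 -0.46] J6 109.0
8 rows
[  4  18 -20] -8.1
[  4  20 -17] -8.1
[  4  23 -14] -8.1
[  4  24 -11] -8.1
[ 4 26 -7] -8.1
[ 4 26 -3] -8.1
[ 4 27  0] -8.1
[ 4 26  4] -8.1
lean [10.34  3.29]
```

View pics/t3.png

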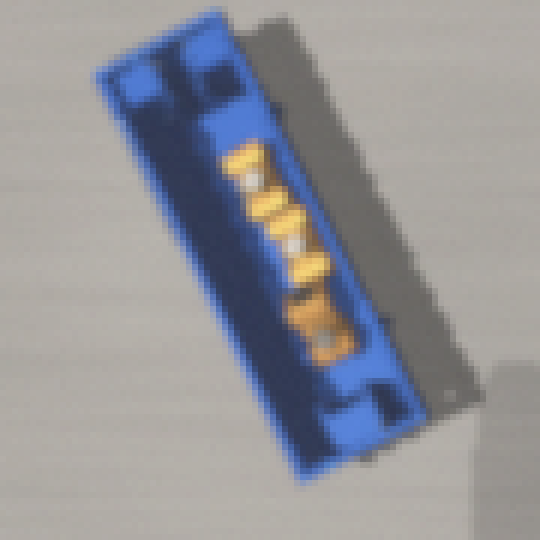

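The top crop shows all three valves lying flat in one row in the lower bin, at (250,180), (292,245) and (325,335), with nothing proud. The lower bin is at (0.5147, 0.2773), yaw 28.6°. The socket is held at 33.5 mm, so I carry it to the upper bin.

Emit:
{"op": "arm_command", "data": {
  "commands": [2,18,-20,-8.1,25,2,20,-17,-8.1,25,2,23,-14,-8.1,25,3,24,-11,-8.1,25,4,26,-7,-8.1,25]
}}

```text
clock: 37.1
tool_pos: [0.501, -0.0542, 0.1571]
orientation: [50.5, 78.7, 17.2]
force: [-0.0, 0.3, -1.3]
opening: 0.0332
```

Emit:
{"op": "arm_command", "data": {
  "commands": [4,26,-3,-8.1,25,4,27,0,-8.1,25,4,26,4,-8.1,25,0,0,0,0,25]
}}

```text
clock: 37.6
tool_pos: [0.5378, 0.0217, 0.1562]
orientation: [25.4, 78.6, 17.4]
force: [0.4, -0.2, -1.3]
opening: 0.0334
```

Run:
```python
from h import *
route([.5395,.0155,.08],-9.7,30); route([.5395,.0155,.04],-9.7,30)
```

```text
t 37.6 tcp [0.5378 0.0217 0.1562] F [ 0.4 -0.2 -1.3] open 0.0334 jaw az -8.4 tilt y,z [ 4.84 10.2 ] J6 147.0
3 rows
[25 -4 -4] 0.4
[25 -4 -4] 0.4
[25 -4 -4] 0.4
lean [10.78  3.38]
t 37.6 tcp [0.5378 0.0217 0.1562] F [ 0.4 -0.2 -1.3] open 0.0334 jaw az -8.4 tilt y,z [ 4.84 10.2 ] J6 147.0
4 rows
[28 -4 -5] 0.3
[28 -4 -5] 0.3
[28 -4 -4] 0.3
[28 -4 -4] 0.3
lean [10.78  3.38]
```

Emit:
{"op": "arm_command", "data": {
  "commands": [20,-8,-5,1,25,25,-4,-5,0,25,25,-4,-5,0,25]
}}

```text
clock: 37.98
tool_pos: [0.5348, 0.0121, 0.0842]
orientation: [26.8, 78.3, 17.6]
force: [-0.3, -0.5, -1.6]
opening: 0.0335
```

Run:
```python
from h import *
plan([.5395,.0155,.044],-9.7)
```

```text
t 37.98 tcp [0.5348 0.0121 0.0842] F [-0.3 -0.5 -1.6] open 0.0335 jaw az -9.8 tilt y,z [ 5.24 10.35] J6 146.0
turn -0.1 shift [40.5  0.4 -3.3]
```

Emit:
{"op": "arm_command", "data": {
  "commands": [20,0,-1,0,25,18,1,-1,0,25,2,0,0,0,25,0,0,0,0,45,0,0,0,0,48]
}}

```text
clock: 38.6
tool_pos: [0.5387, 0.013, 0.0434]
orientation: [27.2, 78.4, 17.4]
force: [1.4, -0.1, 0.5]
opening: 0.041
```

Emit:
{"op": "arm_command", "data": {
  "commands": [-15,0,0,0,48,-25,0,0,0,48,-30,0,0,0,60,-30,0,0,0,100,-30,0,0,0,100]
}}

```text
clock: 39.22
tool_pos: [0.5126, 0.0046, 0.1764]
orientation: [27.4, 78.3, 17.5]
force: [1.1, -0.2, 0.7]
opening: 0.0668
```

Run:
```python
from h import *
s=snapshot('wrist'); print(rim(s,.075)); route([.54,.0155,.15],-99.7)
s=snapshot('top'); print(cv2.imwrite('pics/t4.png',s['frame']))
```

```text
(array([0.53795695, 0.01633326]), (0.06976252049207687, 0.22532343864440918), np.float32(170.20541))
t 39.27 tcp [0.5142 0.0048 0.1808] F [ 1.7 -0.9  3.2] open 0.0705 jaw az -10.3 tilt y,z [ 5.44 10.6 ] J6 146.0
9 rows
[4 1 2] 9.9
[4 2 2] 9.9
[4 2 1] 9.9
[4 2 1] 9.9
[4 2 1] 9.9
[4 2 0] 9.9
[4 2 0] 9.9
[ 4  2 -1] 9.9
[ 4  2 -1] 9.9
lean [11.37  3.55]
True
```

The socket is released and the upper bin is unmoved at (0.538, 0.016), yaw 170.2°. I turn the jaws across it.

Emit:
{"op": "arm_command", "data": {
  "commands": [0,2,2,9.9,100,0,2,2,9.9,100,0,2,1,9.9,100,0,2,1,9.9,100,0,2,1,9.9,100]
}}

```text
clock: 39.95
tool_pos: [0.5252, 0.0107, 0.1846]
orientation: [78.8, 77.6, 17.8]
force: [-0.2, 0.8, 0.3]
opening: 0.0876
```

Emit:
{"op": "arm_command", "data": {
  "commands": [0,2,0,9.9,100,0,2,0,9.9,100,0,2,-1,9.9,100,0,2,-1,9.9,100,0,0,0,0,100]
}}

```text
clock: 40.58
tool_pos: [0.5324, 0.0145, 0.1875]
orientation: [120.0, 77.4, 18.1]
force: [0.5, 0.1, -0.5]
opening: 0.0874
```

```bash
cat >> h.py <<'E'
def tcp_for(g): return np.array(g)+.019*R()[:,0]
E
python3 - <<'E'
from h import *
s=snapshot('wrist'); print(rim(s,.075)); cv2.imwrite('pics/w8.png',s['frame']); ring(s,(.538,.016),.036)
p=tcp_for([.538,.0163,.0685]); print(p); plan(p,-99.8); route(p+[0,0,.05],-99.8,30)
E
```

```text
(array([0.53818989, 0.01569596]), (0.06870421767234802, 0.22490699589252472), np.float32(170.33542))
expect 326 204 17
[329.5 200.5  17.2] [0.5413 0.012  0.036 ] [13  4 11]
[320.5 202.5  10.5] [0.541  0.0213 0.036 ] [24 22 22]
[483.5 267.5   9.6] [ 0.4494 -0.1227  0.036 ] [37 65 82]
[0.54193164 0.01758234 0.04995552]
t 40.62 tcp [0.5323 0.0145 0.1875] F [-0.4  0.3  1. ] open 0.0877 jaw az -101.2 tilt y,z [10.82 -6.2 ] J6 54.0
turn -1.4 shift [136.4 -17.6   9.6]
t 40.62 tcp [0.5323 0.0145 0.1875] F [-0.4  0.3  1. ] open 0.0877 jaw az -101.2 tilt y,z [10.82 -6.2 ] J6 54.0
3 rows
[29 -3  2] -0.5
[29 -3  2] -0.5
[29 -3  1] -0.5
lean [11.86  3.87]
```

View pics/w8.png

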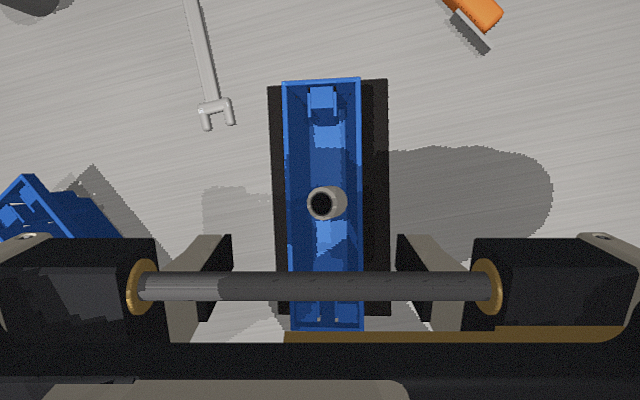

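The socket stands in the upper bin at (322,203), and the jaws straddle the rim. Descend to the band.

Emit:
{"op": "arm_command", "data": {
  "commands": [29,-4,2,-1.4,100,29,-4,2,0,100,29,-4,2,0,100,24,-3,2,0,100]
}}

```text
clock: 41.12
tool_pos: [0.5415, 0.0177, 0.0759]
orientation: [117.5, 77.0, 18.2]
force: [0.9, -0.1, -0.3]
opening: 0.0879
```

Run:
```python
from h import *
plan(tcp_for([.5382,.0158,.0685]),-99.7)
```

```text
t 41.12 tcp [0.5415 0.0177 0.0759] F [ 0.9 -0.1 -0.3] open 0.0879 jaw az -98.7 tilt y,z [11.44 -5.96] J6 55.0
turn 1.0 shift [25.3 -4.3  3.2]
```

Emit:
{"op": "arm_command", "data": {
  "commands": [15,-4,3,1,100,9,0,0,0,100,0,0,0,0,90]
}}

```text
clock: 41.5
tool_pos: [0.5414, 0.0167, 0.049]
orientation: [117.9, 77.2, 18.1]
force: [-0.3, -0.3, 0.0]
opening: 0.0821
```

Run:
```python
from h import *
plan(tcp_for([.5382,.0158,.0685]),-99.7)
```

```text
t 41.5 tcp [0.5414 0.0167 0.049 ] F [-0.3 -0.3  0. ] open 0.0821 jaw az -99.1 tilt y,z [11.26 -5.96] J6 54.0
turn 0.6 shift [-0.7  0.8 -0.7]
```

Well centred. Close slowly, lift a little and check.

Emit:
{"op": "arm_command", "data": {
  "commands": [0,0,0,0,84,0,0,0,0,80,0,0,0,0,76,0,0,0,0,60,0,0,0,0,60]
}}

```text
clock: 42.12
tool_pos: [0.5421, 0.017, 0.0509]
orientation: [117.8, 77.0, 18.2]
force: [-0.4, -0.2, -2.1]
opening: 0.0678
```

Emit:
{"op": "arm_command", "data": {
  "commands": [-5,0,0,0,60,-10,0,0,0,60,-20,0,0,0,60,-25,0,0,0,60,-25,0,0,0,60]
}}

```text
clock: 42.75
tool_pos: [0.5212, 0.01, 0.1355]
orientation: [117.8, 77.3, 18.2]
force: [0.2, 0.5, -3.3]
opening: 0.0679
```

Run:
```python
from h import *
st(); s=snapshot('wrist')
f=.0; z=get_obs()['tool_pos'][2]-.049+.075
print(rim(s,z)); s2=snapshot('side'); cv2.imwrite('pics/s4.png',s2['frame'])
c=cv2.findContours(cv2.inRange(cv2.cvtColor(s2['frame'],cv2.COLOR_BGR2HSV),(100,120,50),(130,255,255)),0,1)[0]
for k in c:
    if cv2.contourArea(k)>300: print(cv2.boundingRect(k))
route([.516,.279,.2],-61.4,27)
```

```text
t 42.75 tcp [0.5212 0.01   0.1355] F [ 0.2  0.5 -3.3] open 0.0679 jaw az -99.1 tilt y,z [11.12 -5.87] J6 55.0
(array([ 0.56015354, -0.0005923 ]), (0.06589960306882858, 0.1476416438817978), np.float32(170.09781))
(200, 139, 149, 79)
(28, 66, 68, 51)
t 42.85 tcp [0.5229 0.0105 0.1377] F [ 0.9  0.9 -2.6] open 0.0678 jaw az -99.0 tilt y,z [11.39 -6.01] J6 55.0
11 rows
[ -4  -4 -24] -3.4
[ -4  -2 -25] -3.4
[ -4  -1 -25] -3.4
[ -4   1 -25] -3.4
[ -4   2 -25] -3.4
[ -4   4 -24] -3.4
[ -4   5 -24] -3.4
[ -4   7 -24] -3.4
[ -4   8 -23] -3.4
[ -4   9 -23] -3.4
[ -4  11 -22] -3.4
lean [12.24  4.02]
```

The bin is held at 67.8 mm and lifted. I carry it to the lower bin, turning it 38° to complete the half turn.

Emit:
{"op": "arm_command", "data": {
  "commands": [-8,-4,-24,-3.4,60,-8,-2,-25,-3.4,60,-6,-1,-25,-3.4,60,-4,1,-25,-3.4,60,-4,2,-25,-3.4,60]
}}

```text
clock: 43.48
tool_pos: [0.5151, 0.1339, 0.175]
orientation: [100.6, 77.1, 18.3]
force: [0.1, 0.3, -2.3]
opening: 0.068
```

Emit:
{"op": "arm_command", "data": {
  "commands": [-4,4,-24,-3.4,60,-4,5,-24,-3.4,60,-4,7,-24,-3.4,60,-4,8,-23,-3.4,60,-2,9,-23,-3.4,60]
}}

```text
clock: 44.1
tool_pos: [0.51, 0.2584, 0.1988]
orientation: [83.0, 77.4, 18.2]
force: [0.2, -0.0, -2.7]
opening: 0.068
```

Emit:
{"op": "arm_command", "data": {
  "commands": [0,5,-11,-3.4,60,0,0,0,0,60]
}}

```text
clock: 44.35
tool_pos: [0.5092, 0.2722, 0.1983]
orientation: [79.5, 77.5, 18.3]
force: [-0.5, -0.6, -2.9]
opening: 0.0678
```

Run:
```python
from h import *
s=snapshot('wrist'); cv2.imwrite('pics/w9.png',s['frame']); o=get_obs(); st()
print('upper',rim(s,o['tool_pos'][2]-.0509+.075))
m=cv2.inRange(cv2.cvtColor(s['frame'],cv2.COLOR_BGR2HSV),(100,120,50),(130,255,255))
for r in range(60,345,20):
    x=np.where(m[r])[0]; 
    if len(x): print(r,x[0],x[-1],len(x))
route([.516,.279,.15],-61.4,27)
```

```text
t 44.4 tcp [0.509  0.2716 0.1981] F [-0.5  0.3 -3.9] open 0.0682 jaw az -61.5 tilt y,z [12.2   2.26] J6 61.0
upper (array([0.54538476, 0.29123786]), (0.15151630342006683, 0.06830287724733353), np.float32(28.008915))
60 241 392 144
80 241 392 146
100 241 391 150
120 241 390 150
140 241 390 150
160 241 389 149
180 241 389 149
200 242 388 147
220 242 388 112
240 241 387 90
260 242 387 94
320 243 384 142
t 44.4 tcp [0.509  0.2716 0.1981] F [-0.5  0.3 -3.9] open 0.0682 jaw az -61.5 tilt y,z [12.2   2.26] J6 61.0
2 rows
[24  0 -3] -0.1
[24  0 -3] -0.1
lean [11.79  3.88]
```

The bin hangs over the lower bin. The jaw axis was tilted 6° at the grip and now tilts 2° the other way, so I need to know how far the bin is rolled. I use the last picture on the side view, with the corners expected for the two possibilities marked: red if the bin kept level at the grip, green if it followed the pads.

```bash
cat >> h.py <<'E'
def binpose(conform,Rg=None,yawb=170.6):
    Rg=Ro.from_euler('xyz',[117.8,77.0,18.2],degrees=True).as_matrix(); Rb=Ro.from_euler('z',yawb,degrees=True).as_matrix()
    if conform:
        y=Rg[:,2].copy(); y*=np.sign(y@Rb[:,1]); x=Rb[:,0]-(Rb[:,0]@y)*y; x/=np.linalg.norm(x); Rb=np.c_[x,y,np.cross(x,y)]
    Rn=R()@Rg.T@Rb; return Rn, get_obs()['tool_pos']-.019*R()[:,0]
E
python3 - <<'E'
from h import *
s=snapshot('side'); im=cv2.resize(s['frame'],None,fx=4,fy=4,interpolation=3); uv=[]
for c,col in ((0,(0,0,255)),(1,(0,255,0))):
    Rb,g=binpose(c); print(c,'z axis tilt deg about bin x,y',np.degrees(Rb[2,1]).round(2),np.degrees(-Rb[2,0]).round(2))
    for x,y,z in ((.113,.034,.006),(.113,-.034,.006),(.1,.021,-.066),(.1,-.021,-.066),(-.113,.034,.006),(-.113,-.034,.006)):
        p=np.array(proj(s,g+Rb@[x,y,z])); uv.append(p); cv2.circle(im,tuple(int(q) for q in p*4+2),4,col,-1)
a=np.array(uv).min(0)-25; b=np.array(uv).max(0)+35; a=np.maximum(a,0).astype(int);b=b.astype(int)
im=im[a[1]*4:b[1]*4,a[0]*4:b[0]*4]; k=min(1,800/im.shape[1],600/im.shape[0]); im=cv2.resize(im,None,fx=k,fy=k); cv2.imwrite('pics/s5.png',im); print(im.shape,a,b,k)
E
```

```text
0 z axis tilt deg about bin x,y 8.25 0.83
1 z axis tilt deg about bin x,y 2.26 0.82
(508, 536, 3) [159  65] [293 192] 1
```

View pics/s5.png

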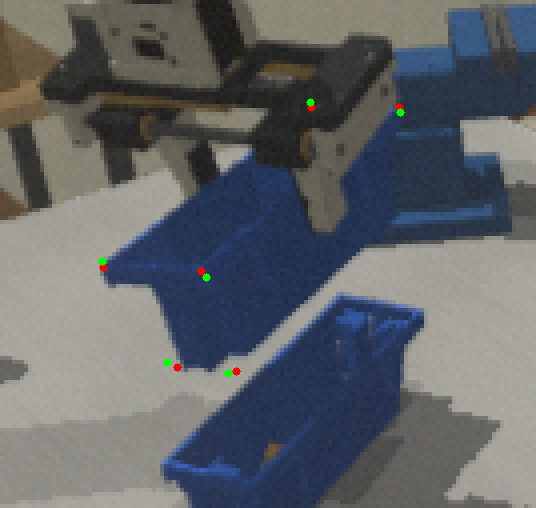

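The near end in the picture lies closer to the red (8° rolled) corners at the foot and left rim, though the two cases differ by only 1–2 real pixels. I measure the slope of the near rim edge against that of the level lower bin.

Run:
```python
from h import *
s=snapshot('side'); g=cv2.cvtColor(s['frame'],cv2.COLOR_BGR2GRAY).astype(float); b=s['frame'][:,:,0].astype(float)
def edge(u0,u1,vlo,vhi):
    P=[]
    for u in range(u0,u1):
        col=b[vlo:vhi,u]; k=np.argmax(col); w=np.clip(col-np.median(col)-8,0,None); w[:max(0,k-2)]=0; w[k+3:]=0
        if w.sum()>0: P.append((u,vlo+(w*np.arange(len(col))).sum()/w.sum()))
    P=np.array(P); m=np.polyfit(P[:,0],P[:,1],1); r=P[:,1]-np.polyval(m,P[:,0]); P=P[abs(r)<1]; m=np.polyfit(P[:,0],P[:,1],1); return m[0].round(3),len(P),P[::4].round(1).tolist()
print('upper',edge(188,208,127,140)); print('lower',edge(203,221,178,189))
def sl(Rb,g,e): 
    a,c=[np.array(proj(s,g+Rb@[e,y,.006])) for y in(.034,-.034)]; return ((c-a)[1]/(c-a)[0]).round(3),a.round(1),c.round(1)
for c in (0,1): print(c,sl(*binpose(c),.113))
Rl=Ro.from_euler('z',28.6,degrees=True).as_matrix(); print('lower level',sl(Rl,np.array([.512,.279,.066]),-.113))
Rb,gg=binpose(0); print('upper if level',sl(Ro.from_euler('z',208.3,degrees=True).as_matrix(),gg,.113))
```

```text
upper (np.float64(-0.421), 6, [[190.0, 138.0], [205.0, 132.1]])
lower (np.float64(0.114), 17, [[203.0, 180.8], [207.0, 182.1], [211.0, 182.0], [215.0, 182.1], [219.0, 184.1]])
0 (np.float64(0.041), array([209. , 132.3]), array([184.3, 131.2]))
1 (np.float64(0.148), array([210.1, 133.7]), array([184.3, 129.9]))
lower level (np.float64(0.228), array([199. , 180.8]), array([222.7, 186.2]))
upper if level (np.float64(0.189), array([210. , 133.6]), array([184. , 128.7]))
```

The measurement does not settle it: the level lower bin misses its own predicted slope by the same amount. I take the robust way and set the bin back on the mat at bin yaw about 200°, where the jaw axis is horizontal. Regripped there, it comes up level whichever case is true.

Run:
```python
from h import *
route([.541,.018,.15],-71,27)
```

```text
t 44.5 tcp [0.5092 0.271  0.1985] F [ 0.5 -0.6 -2.2] open 0.0678 jaw az -61.6 tilt y,z [12.23  2.26] J6 61.0
10 rows
[  4 -10  24] 0.9
[  4 -10  24] 0.9
[ 4 -9 24] 0.9
[ 4 -9 24] 0.9
[ 4 -9 24] 0.9
[ 4 -8 24] 0.9
[ 4 -8 24] 0.9
[ 4 -7 25] 0.9
[ 4 -7 25] 0.9
[ 4 -7 25] 0.9
lean [11.81  3.88]
```

Emit:
{"op": "arm_command", "data": {
  "commands": [0,-10,24,0.9,60,0,-10,24,0.9,60,0,-9,24,0.9,60,0,-9,24,0.9,60,0,-9,24,0.9,60]
}}

```text
clock: 45.12
tool_pos: [0.5212, 0.1371, 0.1915]
orientation: [84.5, 77.5, 18.2]
force: [0.6, 0.4, -2.2]
opening: 0.0681
```

Emit:
{"op": "arm_command", "data": {
  "commands": [6,-8,24,0.9,60,8,-8,24,0.9,60,8,-7,25,0.9,60,8,-7,25,0.9,60,8,-7,25,0.9,60]
}}

```text
clock: 45.75
tool_pos: [0.5398, 0.0042, 0.148]
orientation: [89.5, 77.3, 18.1]
force: [0.8, 0.2, -1.9]
opening: 0.0679
```

Run:
```python
from h import *
route([.541,.018,.065],-71,27); print(np.degrees(R()[:2,0]))
```

```text
t 45.75 tcp [0.5398 0.0042 0.148 ] F [ 0.8  0.2 -1.9] open 0.0679 jaw az -71.5 tilt y,z [12.57  0.1 ] J6 86.0
4 rows
[21 -3 -3] -0.1
[21 -3 -3] -0.1
[21 -3 -3] -0.1
[21 -3 -3] -0.1
lean [11.95  3.9 ]
[11.95156426  3.90280646]
```

Emit:
{"op": "arm_command", "data": {
  "commands": [21,-5,-5,0,60,21,-4,-4,0,60,21,-3,-3,0,60,15,-3,-3,0,60]
}}

```text
clock: 46.25
tool_pos: [0.5372, 0.0143, 0.0674]
orientation: [89.7, 77.2, 17.7]
force: [-0.1, -0.6, -2.3]
opening: 0.0681
```

Run:
```python
from h import *
plan([.5415,.018,.052],-71)
```

```text
t 46.25 tcp [0.5372 0.0143 0.0674] F [-0.1 -0.6 -2.3] open 0.0681 jaw az -72.1 tilt y,z [12.71  0.06] J6 82.0
turn -1.1 shift [16.2  1.7 -2.2]
```

Emit:
{"op": "arm_command", "data": {
  "commands": [7,0,-2,0,60,4,0,0,0,60,2,0,0,0,60]
}}

```text
clock: 46.62
tool_pos: [0.5391, 0.0161, 0.0541]
orientation: [89.7, 77.2, 17.5]
force: [0.5, -0.1, -2.2]
opening: 0.0681
```

Emit:
{"op": "arm_command", "data": {
  "commands": [2,0,0,0,60]
}}

```text
clock: 46.75
tool_pos: [0.5401, 0.0164, 0.0527]
orientation: [89.7, 77.2, 17.5]
force: [0.1, 1.0, -1.4]
opening: 0.0676
```

Emit:
{"op": "arm_command", "data": {
  "commands": [1,0,0,0,60]
}}

```text
clock: 46.88
tool_pos: [0.5407, 0.0165, 0.0521]
orientation: [89.8, 77.1, 17.5]
force: [-0.6, 0.9, -0.1]
opening: 0.0681
```

Emit:
{"op": "arm_command", "data": {
  "commands": [1,0,0,0,60,0,0,0,0,84,0,0,0,0,95,0,0,0,0,95,0,0,0,0,95]
}}

```text
clock: 47.5
tool_pos: [0.5423, 0.017, 0.0531]
orientation: [89.7, 76.9, 17.5]
force: [0.0, -0.2, -0.4]
opening: 0.083
```

Run:
```python
from h import *
st(); s=snapshot('wrist'); m=cv2.inRange(cv2.cvtColor(s['frame'],cv2.COLOR_BGR2HSV),(100,120,50),(130,255,255))
for r in (100,140,180):
    x=np.where(m[r])[0]; a,b=onz(s,x[0],r,.075),onz(s,x[-1]+1,r,.075); print(r,x[0],x[-1],a[:2].round(4),b[:2].round(4),np.linalg.norm(a-b).round(4))
print(rim(s,.075)); G=get_obs()['tool_pos']-.019*R()[:,0]; print('G',G)
s=snapshot('top');im=s['frame'];h=cv2.cvtColor(im,cv2.COLOR_BGR2HSV); m=cv2.inRange(h,(100,120,50),(130,255,255)); mm=m*0; mm[160:280,262:360]=m[160:280,262:360]
for c in cv2.findContours(mm,0,1)[0]:
    if cv2.contourArea(c)>60: print(cv2.boundingRect(c), cv2.minAreaRect(np.array([onz(s,*p,.075)[:2] for p in c[:,0]]).astype(np.float32)))
```

```text
t 47.5 tcp [0.5423 0.017  0.0531] F [ 0.  -0.2 -0.4] open 0.083 jaw az -72.2 tilt y,z [12.99  0.07] J6 81.0
100 255 402 [0.6039 0.0642] [ 6.247e-01 -4.000e-04] 0.0678
140 255 401 [0.5865 0.0589] [ 0.6073 -0.0058] 0.0679
180 255 400 [0.5689 0.0534] [ 0.5897 -0.0113] 0.0679
(array([0.57522148, 0.02010083]), (0.14758561551570892, 0.06833489239215851), np.float32(17.19007))
G [0.53813116 0.0156479  0.07160554]
(285, 173, 30, 36) ((0.6052104234695435, 0.028343096375465393), (0.09046176075935364, 0.06962191313505173), 16.822021484375)
```

The regrip was needed: the rim shifted 7 mm sideways as the bin settled, so it had been held rolled about 6°. It now stands level at yaw 197°, centre about (0.538, 0.009). I centre the jaws on it and close again.

Emit:
{"op": "arm_command", "data": {
  "commands": [2,-2,7,0,95,1,0,0,0,95,0,0,0,0,88]
}}

```text
clock: 47.98
tool_pos: [0.5431, 0.0093, 0.0493]
orientation: [89.7, 76.9, 17.5]
force: [0.5, -0.7, -0.1]
opening: 0.0792
```

Run:
```python
from h import *
st(); s=snapshot('wrist'); print(rim(s,.075)); G=get_obs()['tool_pos']-.019*R()[:,0]; print('G',G)
m=cv2.inRange(cv2.cvtColor(s['frame'],cv2.COLOR_BGR2HSV),(100,120,50),(130,255,255))
x=np.where(m[140])[0]; q=(onz(s,x[0],140,.075)+onz(s,x[-1]+1,140,.075))/2-G; print('rim mid in tool',(R().T@q*1000).round(1))
```

```text
t 47.98 tcp [0.5431 0.0093 0.0493] F [ 0.5 -0.7 -0.1] open 0.0792 jaw az -72.2 tilt y,z [12.97  0.06] J6 83.0
(array([0.5793401 , 0.02137294]), (0.15514540672302246, 0.06825999170541763), np.float32(17.188375))
G [0.53899673 0.00799838 0.06779127]
rim mid in tool [ 6.3 59.   0.3]
```

Run:
```python
from h import *
s=snapshot('wrist'); m=cv2.inRange(cv2.cvtColor(s['frame'],cv2.COLOR_BGR2HSV),(100,120,50),(130,255,255))
G=get_obs()['tool_pos']-.019*R()[:,0]; st()
n=(m[:,240:420]>0).sum(1); print([(r,int(n[r])) for r in range(0,90,4)])
for u in (262,300,340,390):
    r=np.where(m[:,u])[0]; r=r[r<200]; print(u,r[0],onz(s,u,r[0],.075).round(4),'along tool y from G',((R().T@(onz(s,u,r[0],.075)-G))*1000).round(1))
t=snapshot('top'); h=cv2.cvtColor(t['frame'],cv2.COLOR_BGR2HSV); m=cv2.inRange(h,(100,120,50),(130,255,255)); ax=np.array([np.cos(np.radians(17.2)),np.sin(np.radians(17.2))])
ys,xs=np.where(m[150:290,262:360]); W=np.array([onz(t,x+262,y+150,.075)[:2] for x,y in zip(xs,ys)]); a=(W-G[:2])@ax*1000; print('top: extent along axis from G',np.percentile(a,[0,1,50,99,100]).round(1));
```

```text
t 48.08 tcp [0.5431 0.0094 0.0494] F [ 0.2  0.  -1.2] open 0.0771 jaw az -72.2 tilt y,z [12.97  0.07] J6 83.0
[(0, 0), (4, 0), (8, 0), (12, 0), (16, 0), (20, 149), (24, 150), (28, 149), (32, 149), (36, 149), (40, 137), (44, 139), (48, 149), (52, 149), (56, 145), (60, 143), (64, 149), (68, 149), (72, 150), (76, 149), (80, 145), (84, 149), (88, 149)]
262 18 [0.6389 0.0632 0.075 ] along tool y from G [ 18.4 110.7 -21.9]
300 19 [0.6436 0.0471 0.075 ] along tool y from G [ 18.3 110.3  -5.2]
340 19 [0.649  0.0304 0.075 ] along tool y from G [ 18.3 110.3  12.4]Traceback (most recent call last):
  File "<stdin>", line 6, in <module>
IndexError: index 0 is out of bounds for axis 0 with size 0
```

The far rim end is 111 mm from the grasp point, so the grip is lengthwise centred within 2 mm and crosswise within 1 mm. Close and lift.

Emit:
{"op": "arm_command", "data": {
  "commands": [0,0,0,0,84,0,0,0,0,80,0,0,0,0,76,0,0,0,0,60,0,0,0,0,60]
}}

```text
clock: 48.7
tool_pos: [0.5433, 0.0097, 0.0495]
orientation: [89.7, 76.9, 17.5]
force: [0.7, 0.1, -0.3]
opening: 0.0675
```

Run:
```python
from h import *
st(); o=get_obs(); G=o['tool_pos']-.019*R()[:,0]; print('G',G,o['orientation'])
route([.517,.2795,.21],-61.4,26)
```

```text
t 48.7 tcp [0.5433 0.0097 0.0495] F [ 0.7  0.1 -0.3] open 0.0675 jaw az -72.2 tilt y,z [13.    0.06] J6 83.0
G [0.53915799 0.00839732 0.06805262] [89.72340705 76.88818394 17.54858117]
t 48.7 tcp [0.5433 0.0097 0.0495] F [ 0.7  0.1 -0.3] open 0.0675 jaw az -72.2 tilt y,z [13.    0.06] J6 83.0
13 rows
[-11   7 -20] -0.8
[-11   7 -20] -0.8
[-11   8 -20] -0.8
[-11   8 -20] -0.8
[-11   8 -20] -0.8
[-11   9 -20] -0.8
[-11   9 -20] -0.8
[-11   9 -20] -0.8
[-11   9 -19] -0.8
[-11  10 -19] -0.8
[-11  10 -19] -0.8
[-11  10 -19] -0.8
[-11  11 -19] -0.8
lean [12.39  3.92]
```

Emit:
{"op": "arm_command", "data": {
  "commands": [-8,0,0,0,60,-20,0,0,0,60,-25,0,0,0,60,-25,3,-10,-0.8,60,-25,7,-20,-0.8,60]
}}

```text
clock: 49.32
tool_pos: [0.516, 0.032, 0.1521]
orientation: [88.1, 77.5, 17.4]
force: [1.2, 0.8, -2.4]
opening: 0.0673
```

Emit:
{"op": "arm_command", "data": {
  "commands": [-15,8,-22,-0.8,60,-10,8,-22,-0.8,60,-8,9,-22,-0.8,60,-4,9,-22,-0.8,60,-2,9,-22,-0.8,60]
}}

```text
clock: 49.95
tool_pos: [0.5048, 0.1488, 0.2027]
orientation: [84.4, 77.4, 17.7]
force: [1.2, 0.3, -3.5]
opening: 0.0678
```

Emit:
{"op": "arm_command", "data": {
  "commands": [-2,9,-22,-0.8,60,-2,9,-22,-0.8,60,-2,10,-22,-0.8,60,-2,10,-20,-0.8,60,-2,10,-15,-0.8,60]
}}

```text
clock: 50.58
tool_pos: [0.5001, 0.2619, 0.2208]
orientation: [80.2, 77.6, 17.5]
force: [-0.2, 0.1, -2.5]
opening: 0.068
```

Run:
```python
from h import *
p=tcp_for([.513,.2795,.16]); route(p,-61.4,26)
```

```text
t 50.58 tcp [0.5001 0.2619 0.2208] F [-0.2  0.1 -2.5] open 0.068 jaw az -62.9 tilt y,z [12.09  2.09] J6 60.0
4 rows
[21  2 -3] -0.4
[21  2 -3] -0.4
[21  2 -3] -0.4
[21  2 -3] -0.4
lean [11.7  3.7]
```

```bash
cat >> h.py <<'E'
def held():
    "pose of the held bin from the grip at t=48.7 (bin level, yaw 197.5)"
    Rg=Ro.from_euler('xyz',[89.723,76.888,17.549],degrees=True).as_matrix(); Rb=Ro.from_euler('z',197.5,degrees=True).as_matrix()
    Rn=R()@Rg.T@Rb; G=get_obs()['tool_pos']-.019*R()[:,0]
    c=G+Rn@np.array([.0015,0,-.065]); return Rn,c   # centre of underside
def stack(dz,L=(.512,.279),yaw=208.6):
    Rn,c=held(); a=np.degrees(np.arctan2(Rn[1,0],Rn[0,0])); st()
    print('underside',c.round(4),'yaw',(a%360).round(1),'tilt x,y deg',np.degrees([Rn[2,1],-Rn[2,0]]).round(2),'turn needed',round(-((yaw-a+180)%360-180),1),'shift',(R().T@(np.array([*L,.062+dz])-c)*1000).round(1))
E
python3 - <<'E'
from h import *
stack(.045)
E
```

```text
t 50.58 tcp [0.5001 0.2619 0.2208] F [-0.2  0.1 -2.5] open 0.068 jaw az -62.9 tilt y,z [12.09  2.09] J6 60.0
underside [0.495  0.2575 0.1744] yaw 206.8 tilt x,y deg [ 2.03 -0.91] turn needed -1.8 shift [ 70.7  10.3 -13.8]
```

Emit:
{"op": "arm_command", "data": {
  "commands": [15,5,-10,-1.8,60,20,3,-4,0,60,20,3,-3,0,60,12,2,0,0,60,0,0,0,0,60]
}}

```text
clock: 51.2
tool_pos: [0.517, 0.2888, 0.1514]
orientation: [77.6, 77.9, 17.1]
force: [0.5, 0.9, -2.6]
opening: 0.0677
```

Run:
```python
from h import *
stack(.008)
```

```text
t 51.2 tcp [0.517  0.2888 0.1514] F [ 0.5  0.9 -2.6] open 0.0677 jaw az -60.8 tilt y,z [11.77  2.58] J6 59.0
underside [0.512  0.2838 0.1051] yaw 208.9 tilt x,y deg [ 2.52 -1.23] turn needed 0.3 shift [34.  -9.5  2.6]
```

Emit:
{"op": "arm_command", "data": {
  "commands": [8,-5,3,0,60,10,-2,0,0,60,8,-2,0,0,60,4,0,0,0,60,0,0,0,0,60]
}}

```text
clock: 51.82
tool_pos: [0.5171, 0.2832, 0.1196]
orientation: [77.9, 77.8, 17.4]
force: [-0.2, -0.2, -3.3]
opening: 0.0679
```

Run:
```python
from h import *
stack(.0)
```

```text
t 51.83 tcp [0.5171 0.2832 0.1196] F [-0.2 -0.2 -3.3] open 0.0679 jaw az -60.8 tilt y,z [11.88  2.55] J6 58.0
underside [0.5122 0.2781 0.0733] yaw 208.9 tilt x,y deg [ 2.5  -1.12] turn needed 0.3 shift [11.  -2.1 -1.3]
```

The underside is 11 mm above the ledges and within 1 mm of the target. I step down in small calls, watching the force.

Emit:
{"op": "arm_command", "data": {
  "commands": [4,-1,-1,0,60]
}}

```text
clock: 51.95
tool_pos: [0.5169, 0.2842, 0.1159]
orientation: [78.0, 77.7, 17.6]
force: [-0.3, -0.2, -3.0]
opening: 0.0678
```

Emit:
{"op": "arm_command", "data": {
  "commands": [3,-1,0,0,60]
}}

```text
clock: 52.08
tool_pos: [0.5167, 0.284, 0.1126]
orientation: [78.1, 77.7, 17.6]
force: [-0.2, 0.5, -2.2]
opening: 0.0673
```

Run:
```python
from h import *
stack(.0)
```

```text
t 52.08 tcp [0.5167 0.284  0.1126] F [-0.2  0.5 -2.2] open 0.0673 jaw az -60.8 tilt y,z [11.95  2.53] J6 58.0
underside [0.5118 0.2791 0.0663] yaw 208.9 tilt x,y deg [ 2.47 -1.04] turn needed 0.3 shift [ 4.2 -0.8 -0. ]
```

Emit:
{"op": "arm_command", "data": {
  "commands": [2,0,0,0,60]
}}

```text
clock: 52.2
tool_pos: [0.517, 0.2842, 0.1105]
orientation: [78.1, 77.7, 17.6]
force: [-0.0, 0.2, -2.9]
opening: 0.0677
```

Emit:
{"op": "arm_command", "data": {
  "commands": [1.5,0,0,0,60]
}}

```text
clock: 52.32
tool_pos: [0.5175, 0.2845, 0.1092]
orientation: [78.1, 77.7, 17.6]
force: [-2.7, -1.6, 0.7]
opening: 0.0675
```

Run:
```python
from h import *
stack(.0)
```

```text
t 52.33 tcp [0.5175 0.2845 0.1092] F [-2.7 -1.6  0.7] open 0.0675 jaw az -60.7 tilt y,z [11.98  2.52] J6 58.0
underside [0.5126 0.2795 0.0628] yaw 208.9 tilt x,y deg [ 2.47 -1.02] turn needed 0.3 shift [ 0.6 -0.9  0.1]
```

Contact came at underside height 0.063, as it should for the ledges, with about 4 N. Open gently and rise.

Emit:
{"op": "arm_command", "data": {
  "commands": [0.5,0,0,0,60,0,0,0,0,80,0,0,0,0,90,0,0,0,0,97,0,0,0,0,97]
}}

```text
clock: 52.95
tool_pos: [0.5186, 0.2855, 0.11]
orientation: [78.4, 77.5, 18.0]
force: [0.7, 0.2, 0.1]
opening: 0.0849
```

Run:
```python
from h import *
st(); s=snapshot('wrist'); m=cv2.inRange(cv2.cvtColor(s['frame'],cv2.COLOR_BGR2HSV),(100,120,50),(130,255,255)); G=get_obs()['tool_pos']-.019*R()[:,0]
for r in (60,140,180):
    x=np.where(m[r,200:440])[0]+200; a,b=onz(s,x[0],r,.134),onz(s,x[-1]+1,r,.134); q=(a+b)/2-G; print(r,np.linalg.norm(a-b).round(4),'in tool',(R().T@q*1000).round(1),((a+b)/2).round(4))
```

```text
t 52.95 tcp [0.5186 0.2855 0.11  ] F [0.7 0.2 0.1] open 0.0849 jaw az -60.7 tilt y,z [12.14  2.49] J6 58.0
60 0.0673 in tool [14.8 93.1  3.8] [0.5986 0.3272 0.134 ]
140 0.0676 in tool [ 7.3 58.7  3.4] [0.5677 0.3103 0.134 ]
180 0.0673 in tool [ 3.4 41.   3. ] [0.5517 0.3018 0.134 ]
```

Emit:
{"op": "arm_command", "data": {
  "commands": [0,0,3,0,100,-12,0,0,0,100,-25,0,0,0,100,-30,0,0,0,100,-30,0,0,0,100]
}}

```text
clock: 53.62
tool_pos: [0.4987, 0.2748, 0.2072]
orientation: [77.8, 77.7, 17.4]
force: [-0.2, 0.3, 0.4]
opening: 0.0879
```

Emit:
{"op": "arm_command", "data": {
  "commands": [-30,0,0,0,100,-25,0,0,0,100,0,-20,0,0,100,0,-20,0,0,100,0,0,0,0,100]
}}

```text
clock: 54.25
tool_pos: [0.4524, 0.2519, 0.2622]
orientation: [79.6, 77.2, 19.1]
force: [0.6, 0.4, -0.5]
opening: 0.0877
```

Run:
```python
from h import *
st(); s=snapshot('wrist'); print('upper rim',rim(s,.134)); cv2.imwrite('pics/w10.png',s['frame']); ring(s,(.512,.279),.095)
t=snapshot('top'); h=cv2.cvtColor(t['frame'],cv2.COLOR_BGR2HSV); [print(b) for b in blobs(t,*BR,.02,8) if 165<b[0][0]<440 and 170<b[0][1]<275]
v=snapshot('side'); cv2.imwrite('pics/s6.png',v['frame'])
m=cv2.inRange(cv2.cvtColor(v['frame'],cv2.COLOR_BGR2HSV),(100,120,50),(130,255,255))
for yaw,z in ((28.6,.072),(28.6,.134)):
    Rl=Ro.from_euler('z',yaw,degrees=True).as_matrix(); print(z,[np.round(proj(v,np.array([.512,.279,z])+Rl@[x,y,0]),1).tolist() for x in(-.113,.113) for y in(-.034,.034)])
for c in cv2.findContours(m,0,1)[0]:
    if cv2.contourArea(c)>300 and 150<cv2.boundingRect(c)[0]+20<330: 
        k=cv2.approxPolyDP(c,2,True)[:,0]; print(cv2.boundingRect(c),k.tolist())
```

```text
t 54.25 tcp [0.4524 0.2519 0.2622] F [ 0.6  0.4 -0.5] open 0.0877 jaw az -60.7 tilt y,z [12.44  2.29] J6 58.0
upper rim (array([0.520441  , 0.28465706]), (0.24039694666862488, 0.06740538775920868), np.float32(28.759586))
expect 312 149 16
[312.5 146.5  15.5] [0.5145 0.28   0.095 ] [56 57 56]
[294.5 245.5   9.4] [0.414  0.2455 0.095 ] [129  81  52]
[286.5 245.5  17.4] [0.4099 0.253  0.095 ] [126  72  38]
(array([432., 237.]), array([ 0.4718, -0.3723]), array([0.027, 0.03 ]), 90.7)
0.072 [[222.7, 186.2], [199.0, 180.8], [265.0, 141.9], [244.1, 138.1]]
0.134 [[218.2, 164.9], [193.7, 159.8], [262.7, 122.4], [241.1, 118.7]]
(195, 107, 90, 97) [[284, 118], [280, 116], [252, 119], [249, 117], [252, 115], [248, 114], [250, 110], [255, 110], [254, 107], [247, 107], [247, 118], [240, 119], [195, 159], [196, 163], [207, 166], [209, 172], [200, 181], [207, 188], [213, 201], [219, 197], [221, 202], [225, 203], [256, 169], [257, 153], [264, 145], [258, 141], [256, 134], [262, 122]]
```

Run:
```python
from h import *
s=snapshot('wrist'); m=cv2.inRange(cv2.cvtColor(s['frame'],cv2.COLOR_BGR2HSV),(100,120,50),(130,255,255)); st()
ax=np.array([np.cos(np.radians(28.6)),np.sin(np.radians(28.6))]); nx=np.array([-ax[1],ax[0]]); L=np.array([.512,.279])
for u in (290,312,335):
    r=np.where(m[:,u])[0]; g=np.split(r,np.where(np.diff(r)>3)[0]+1); print(u,[(int(k[0]),int(k[-1])) for k in g],'far at z.134:',((onz(s,u,r[0],.134)[:2]-L)@ax*1000).round(1),'last row at .134/.072',[((onz(s,u,r[-1],z)[:2]-L)@ax*1000).round(1) for z in(.134,.072)])
for r in (100,150,200):
    x=np.where(m[r,230:400])[0]+230; q=(onz(s,x[0],r,.134)+onz(s,x[-1]+1,r,.134))[:2]/2; print(r,'lateral',((q-L)@nx*1000).round(1))
```

```text
t 54.45 tcp [0.4536 0.2528 0.2616] F [-1.   0.3 -0.4] open 0.0875 jaw az -60.7 tilt y,z [12.4   2.33] J6 58.0
290 [(18, 264)] far at z.134: 114.4 last row at .134/.072 [np.float64(-109.4), np.float64(-127.1)]
312 [(19, 131), (165, 264)] far at z.134: 114.2 last row at .134/.072 [np.float64(-109.4), np.float64(-127.1)]
335 [(19, 264)] far at z.134: 114.8 last row at .134/.072 [np.float64(-109.4), np.float64(-127.0)]
100 lateral 0.7
150 lateral 0.1
200 lateral 0.0
```

Run:
```python
from h import *
t=snapshot('top'); im=t['frame']; h=cv2.cvtColor(im,cv2.COLOR_BGR2HSV)
bg=np.median(im[150:330,440:560].reshape(-1,3),0); print('bench',bg)
m=((h[:,:,2].astype(int)>175)).astype('uint8'); m[:,:40]=0
for c in cv2.findContours(m,0,1)[0]:
    b=cv2.boundingRect(c); p=onz(t,b[0]+b[2]/2,b[1]+b[3]/2,.03)
    if cv2.contourArea(c)>8 and .2<p[0]<.95: print('bright',b,p[:2].round(3))
g=cv2.GaussianBlur(cv2.cvtColor(im,6),(0,0),.8); c=cv2.HoughCircles(g,cv2.HOUGH_GRADIENT,1,10,param1=60,param2=11,minRadius=3,maxRadius=7)
if c is not None: [print('circle',q.round(),onz(t,q[0],q[1],.03)[:2].round(3),im[int(q[1]),int(q[0])]) for q in c[0] if q[0]>300 and 150<q[1]]
```

```text
bench [102. 105. 108.]
circle [368. 264.   5.] [ 0.39  -0.177] [57 55 65]
circle [386. 260.   6.] [ 0.405 -0.231] [ 94  86 115]
circle [332. 372.   4.] [ 0.078 -0.076] [63 64 66]
circle [432. 238.   4.] [ 0.472 -0.371] [ 69 150 154]
```

```bash
python3 -c "
from h import *
print(close_job()); st()"
```

```text
the job is handed in; nothing more can be done
None
the job is handed in; nothing more can be done
```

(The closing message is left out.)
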